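Prove a batch of walking stick handles and pack it

ROBOT

A 6-joint arm with a two-finger parallel gripper is mounted at the origin on the work surface. World frame = base frame: x ahead of the robot, y to its left, z up, the work surface at z = 0. Lengths are in m, angles in rad, forces in N, time in s.
With the tool pointing down it reaches from about 0.35 to 0.775 m from the base axis. Payload 7.3 kg.
Tool frame: the origin (TCP) lies at the very end of the fingers, on their centre line; the grasp point (between the pads) lies 19 mm behind it (robot.tcp_to_grasp is the distance from the TCP to the grasp point, in m); z points along the fingers, y is the direction in which the jaws open and shut (so a half turn about z gives the same grasp; the last joint's range is limited). The gripper opens to 92 mm and grips with 3 to 60 N. Pads are 19 mm wide; open, the fingers measure 130 mm over their backs; the gripper's body (75 mm by 190 mm) begins 47 mm behind the grasp point.
Start: joints at [1.062, 0.342, 1.524, -0, 1.275, -0.146], TCP at [0.186, 0.491, 0.227] pointing down, gripper open.
Joint ranges: [-2.53, 2.53], [-0.77, 2.02], [0.04, 2.7], [-1, 4.14], [0.28, 2.66], [-3.11, 3.11]. Speed limits (rad/s): [2.57, 2.57, 3.14, 3.14, 3.14, 3.14].

INTERFACE

Orientations are given as [roll, pitch, yaw] about the fixed x, y, z axes, in that order (R = Rz(yaw) Ry(pitch) Rx(roll)).
In Python, from cell import robot gives the robot as it stands.
- The arm moves only by the tool arm_command, never from a script. Its argument "motion" is a list that holds one entry, the list of rows, each a list of 7 numbers: the turn, a rotation vector about the tool's x, y, z in units of 90 degrees (1.0 is 90 degrees), then the shift along the tool's x, y, z in units of 30 cm (1.0 is 30 cm), then the opening, from -1 (shut) to 1 (fully open). In form: [[[wx, wy, wz, tx, ty, tz, grip], ...]]. A call has 1 to 8 rows; each row is the pose to reach, as a shift and turn from the pose commanded when the call began, along the tool's axes at that moment; what a row does not reach only later rows make up. A row lasts 1/10 s, in which the tool goes at most 50 mm and 8.59 degrees, less where a joint would pass 70% of its speed; a pose out of reach is approached as far as the arm can. A call with a number of a shift or a turn outside -1 to 1 is refused whole. A call with a gripper value outside its range is refused whole. The fingers move at their own pace and stop on an object; "grip_force" is the grip in N (left out, the last holds). Time passes only in rows, so rows that repeat a pose let the fingers close. It gives the time, the measured TCP pose, the force and the opening at its end, in the units of the state.
- robot.observe(): the state, without advancing time (a new reading comes with each control period).
- robot.read_camera(name): name is "scene" or "top" or "wrist"; returns a dict with "image" (384x512x3 uint8, red, green, blue), "z_map" (384x512 float32, m along the optical axis (not along the pixel's ray), 0 where there is no reading), "fov_y" (degrees; the focal length in pixels is half the picture's height over the tangent of half this angle, whatever the lens; pixels are square), "cx", "cy" (the principal point, pixels), "cam_to_world" (4x4, takes a point from camera to world coordinates). Camera axes: x right, y down, z forward; pixel columns grow to the right and rows downward; lengths in m; the calibration is good to about 2 mm. A picture is of the moment at which its call begins.
- robot.hand_in(): hands the job in, once; it reports no verdict.
The state is a dict: "time": time; "qpos": joint angles; "qvel": joint speeds; "joint_efforts": joint torques, N m; "tool_pos": TCP position; "tool_rot": TCP orientation; "contact_force": force on the tool from outside, world axes, zero at the start; "torque": the same for the moment, N m; "opening": finger opening in m.
Only numpy, scipy, OpenCV 4.12 (cv2) and the standard library are available. Lean on these libraries where they do the work, as an engineer would, in place of code of your own. Each camera call takes 0.05 s, during which the arm holds its last target.

TASK

First prove the batch on the pull tester: draw its T-handle out until the pointer stands at the brass set mark (no more than a finger's breadth, about 12 mm, past it), keep it there for a good second, and let it go back fully home. After that pack the batch: take the rasp that was left in the wooden case and lay it in the plywood tool trough, lay every loose walking stick handle from the bench flat on the floor of the case, none on top of another, and last of all lower the lid gently until it is fully shut. Leave the wax tin and the sanding block where they are.

Things in the scene. Friction and masses are not known exactly. Their poses are not given: they have to be found in the camera images.
- tester: Pull tester, fixed: steel base plate 380 x 100 mm; aluminium spring tube 50 mm thick, top 70 mm above the bench, its face at this origin's x, y; a sample handle clamped at the far end (+x 250 mm, top 87 mm high). The drawbar leaves the tube along -x, roughly towards the robot. Origin on the bench.
- pull_handle (a point): Centre of the tester's T-handle: a round wooden crossbar 96 mm long (along its y), 18 mm thick, 90 mm above the bench, on a 14 mm post that rises from the flat drawbar (18 mm wide, top 46 mm above the bench). Home, it is 70 mm in front of the tube's face. Drawn level along this point's -x. Best taken from above, one finger before and one behind the crossbar.
- drawbar (a joint): How far the drawbar is drawn out, m: 0 home, 0.09 at its stop. A spring pulls it home with about 2 N at 0 and 180 N/m more as it is drawn (about 14 N at 0.065); it goes home by itself when let go.
- pointer (a point): Tip of the pointer on the drawbar, a thin dark strip over the white scale beside the drawbar (on its +y side); travels with the drawbar. Axes as the pull handle's.
- mark_line (a point): The line on the set mark: a brass block 14 x 14 x 30 mm beside the white scale, set at another length (35 to 70 mm of draw) on each start; stays put. The pointer stands at the mark when both points are level along x of this frame, within 5 mm (drawing moves the pointer to -x).
- case_floor (a point): Centre of the inner floor of the open wooden case (7 mm above the bench; inside 180 mm along its x, 290 mm along its y; walls 7 mm thick, rim 60 mm above the bench). Its front looks to -x of this frame, the lid is hinged on the +x rim. Fixed to the bench.
- case_lid (a joint): Opening angle of the lid, rad: 0 shut, 1.57 upright, up to 1.9 leaning back. The hinge is stiff, so it stays where it is left (about 0.3 N m to move it).
- lid_hinge (a point): Middle of the lid's hinge line, on the case's far rim, 60 mm above the bench; frame turns with the lid: the lid, a wooden board 9 mm thick, 304 mm wide (along y) reaches from here 194 mm along -x of this frame, and its outer face is 9 mm along +z.
- lid_edge (a point): Middle of the lid's free edge, at half its thickness (a 60 mm wide brass lip sits there, 11 mm proud, seen only). Axes as the hinge's.
- rasp_grip (a point): Wood rasp lying flat: a wooden grip 95 mm long, 26 mm wide, 22 mm thick and a steel blade 95 mm long, 22 mm wide, 8 mm thick. The point lies in the grip, 12 mm from where the blade begins, half-way up the grip (11 mm over what it lies on); the blade points to +x of this frame: the rasp reaches from x -83 mm to x +107 mm. About 180 g, heavier at the blade. Starts in the case.
- trough_floor (a point): Centre of the inner floor of the plywood tool trough (5 mm above the bench; inside 90 mm along its x, 250 mm along its y; rim 30 mm above the bench). Fixed to the bench.
- handle0_mid (a point): Walking stick handle on its side: a dark wood bar 118 mm long, 26 mm thick, x -57 (bent tail, to +y) to +49 mm from this point; a 26 mm neck with brass ring leaves it at x +36 mm and ends at y +47 mm. Point: on the bar's centre line, half-way up (13 mm over its support), a good place to grip across the bar. 80 to 150 g. None if absent: two to four are there.
- handle1_mid (a point): Another such handle, as handle0_mid; may be absent.
- handle2_mid (a point): Another such handle, as handle0_mid; may be absent.
- handle3_mid (a point): Another such handle, as handle0_mid; may be absent.
- wax_tin: Round metal tin, 79 mm across, 42 mm high, to be left alone. Origin at the centre of its underside.
- sanding_block: Cork sanding block 100 x 60 x 36 mm, to be left alone. Origin at the centre of its underside.
Things that resemble listed ones, but are neither listed nor needed, are in the scene too. Leave any green or turquoise look-alike of the part that bears handle2_mid alone.

How it is judged:
On the way, in this order (a step that is already met when the one before it is completed fails the run):
1. the drawbar is drawn out to the set mark (pointer within 5 mm of it) and kept there for a second (x of pointer in the frame of mark_line between -0.005 and 0.005 m), for 0.8 s.
2. the drawbar is back home (drawn less than 5 mm) (value of joint drawbar below 0.005 m), for 0.2 s.
3. all handles lie flat on the case floor and the rasp in the trough, the lid still open (x of handle0_mid in the frame of case_floor between -0.09 and 0.09 m and y of handle0_mid in the frame of case_floor between -0.145 and 0.145 m and z of each of handle0_mid, handle1_mid, handle2_mid, handle3_mid in the frame of case_floor below 0.022 m and x of handle1_mid in the frame of case_floor between -0.09 and 0.09 m and y of handle1_mid in the frame of case_floor between -0.145 and 0.145 m and x of handle2_mid in the frame of case_floor between -0.09 and 0.09 m and y of handle2_mid in the frame of case_floor between -0.145 and 0.145 m and x of handle3_mid in the frame of case_floor between -0.09 and 0.09 m and y of handle3_mid in the frame of case_floor between -0.145 and 0.145 m and x of rasp_grip in the frame of trough_floor between -0.045 and 0.045 m and y of rasp_grip in the frame of trough_floor between -0.125 and 0.125 m and z of rasp_grip in the frame of trough_floor below 0.02 m and value of joint case_lid above 0.9 rad), for 0.2 s.
At the end, for the whole second after the job is handed in: All handles that are there lie flat on the case floor (centre under 22 mm above it, inside the walls), the rasp lies in the trough (its grip point under 20 mm above the trough floor, inside its walls), the lid is shut (under 0.06 rad) and the drawbar home (under 5 mm), all at rest (x of handle0_mid in the frame of case_floor between -0.09 and 0.09 m and y of handle0_mid in the frame of case_floor between -0.145 and 0.145 m and z of each of handle0_mid, handle1_mid, handle2_mid, handle3_mid in the frame of case_floor below 0.022 m and x of handle1_mid in the frame of case_floor between -0.09 and 0.09 m and y of handle1_mid in the frame of case_floor between -0.145 and 0.145 m and x of handle2_mid in the frame of case_floor between -0.09 and 0.09 m and y of handle2_mid in the frame of case_floor between -0.145 and 0.145 m and x of handle3_mid in the frame of case_floor between -0.09 and 0.09 m and y of handle3_mid in the frame of case_floor between -0.145 and 0.145 m and x of rasp_grip in the frame of trough_floor between -0.045 and 0.045 m and y of rasp_grip in the frame of trough_floor between -0.125 and 0.125 m and z of rasp_grip in the frame of trough_floor below 0.02 m and value of joint case_lid below 0.06 rad and value of joint drawbar below 0.005 m and linear speed of each of handle0, handle1, handle2, handle3, rasp below 0.02 m/s); the robot touches nothing.
It fails at once if the pointer is drawn more than 15 mm past the set mark (x of pointer in the frame of mark_line below -0.015 m).
It fails at once if the lid is slammed (faster than 3 rad/s) (velocity of joint case_lid below -3 rad/s).
It fails at once if a bystander is shoved more than 60 mm or tipped over (distance of any of wax_tin, sanding_block from where it was at the start of the episode above 0.06 m or angle between any of wax_tin, sanding_block's own z axis and vertical above 0.7 rad).
Of handle0, handle1, handle2, handle3 only 2 to 4 are there at a start; the rules pass over those that are not, and their reading is None.
At some moment in a run one of handle0, handle1, handle2, handle3 may be knocked a few centimetres aside while the robot is not near it.
It also fails if it takes over 210 s, if anything falls off the work surface, if the arm or the gripper's body presses on something with over 40 N, if the wrist force passes 120 N, or if a joint passes its speed limit or range.

## Working session

There is one attempt and no reset: what is moved stays moved. The work goes in short steps, Python scripts to look and compute and a tool call to move; the robot and the scene stay as the last step left them, time stands still between calls to the robot, and variables do not carry over. Pictures are saved under pics/ and viewed, and the job is handed in when it is done.

Besides the shell and the picture viewer there is one more tool, called as name(argument=value, ...) on one line, values as JSON. arm_command: Moves the arm, as the interface text tells. Its arguments: {"type":"object","properties":{"motion":{"type":"array"},"grip_force":{"type":"number"}},"required":["motion"]}

```bash
ls; mkdir -p pics
cat > h.py <<'E'
import numpy as np, cv2
from cell import robot
def cam(n):
    c=robot.read_camera(n); c['f']=192/np.tan(np.radians(c['fov_y'])/2); return c
def save(img,name): cv2.imwrite('pics/'+name,cv2.cvtColor(img,cv2.COLOR_RGB2BGR))
def pts(c):
    z=c['z_map']; v,u=np.mgrid[0:384,0:512]
    P=np.stack([(u-c['cx'])/c['f']*z,(v-c['cy'])/c['f']*z,z],-1)
    T=c['cam_to_world']; return P@T[:3,:3].T+T[:3,3]
def ray(c,u,v,h):
    T=c['cam_to_world']; d=T[:3,:3]@np.array([(u-c['cx'])/c['f'],(v-c['cy'])/c['f'],1]); o=T[:3,3]
    return o+d*(h-o[2])/d[2]
def proj(c,p):
    T=c['cam_to_world']; q=T[:3,:3].T@(np.array(p)-T[:3,3]); return q[:2]/q[2]*c['f']+[c['cx'],c['cy']]
E
python3 - <<'E'
from h import *
for n in ['scene','top','wrist']:
    c=cam(n); save(c['image'],n+'0.png'); print(n,c['fov_y'],c['cx'],c['cy'],c['cam_to_world'].round(3).tolist())
    np.savez('pics/'+n+'0.npz',**c)
print(robot.observe())
E
```

```text
pics
scene 53.20424297997251 256.10526987663843 195.1051728988392 [[-0.376, 0.761, -0.529, 1.125], [0.927, 0.317, -0.202, 0.209], [0.014, -0.566, -0.824, 1.072], [0.0, 0.0, 0.0, 1.0]]
top 49.310183352360475 256.7639213083586 188.21304426927833 [[-0.019, -0.998, 0.054, 0.441], [-1.0, 0.02, 0.012, -0.069], [-0.013, -0.054, -0.998, 1.177], [0.0, 0.0, 0.0, 1.0]]
wrist 68.09167711455724 255.64663943723312 187.17311200918743 [[0.354, 0.891, 0.283, 0.109], [0.935, -0.337, -0.109, 0.519], [-0.001, 0.303, -0.953, 0.384], [0.0, 0.0, 0.0, 1.0]]
{'time': 0.15, 'qpos': array([ 1.06199321e+00,  3.42558827e-01,  1.52474714e+00,  2.46282925e-05,
        1.27538570e+00, -1.46027956e-01]), 'qvel': array([ 0.000528  , -0.00243918, -0.00269246, -0.00057393, -0.00145884,
       -0.00157917]), 'joint_efforts': array([ 1.34503003e-03, -4.31473804e+01, -2.44350475e+01,  7.18703703e-02,
        5.37301227e-02, -7.32518924e-05]), 'tool_pos': array([0.18615652, 0.49059201, 0.22622422]), 'tool_rot': array([-3.14050876e+00, -1.83220518e-04,  2.77881021e+00]), 'contact_force': array([0.89557415, 0.21960934, 0.63492883]), 'torque': array([-0.02611774, -0.00679388,  0.07482693]), 'opening': 0.09172097666013473}
```

View pics/top0.png

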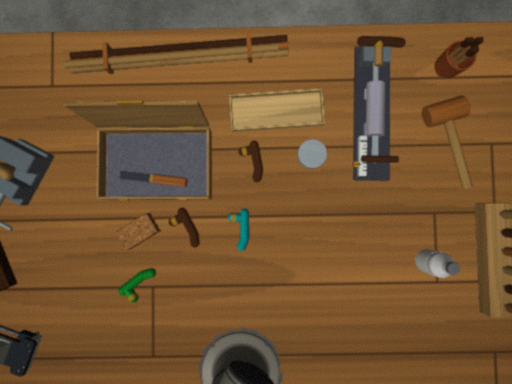

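View pics/scene0.png

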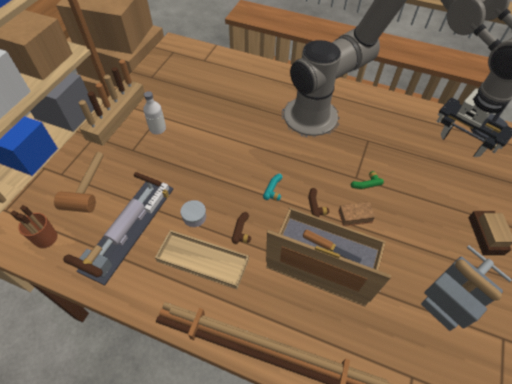

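View pics/wrist0.png

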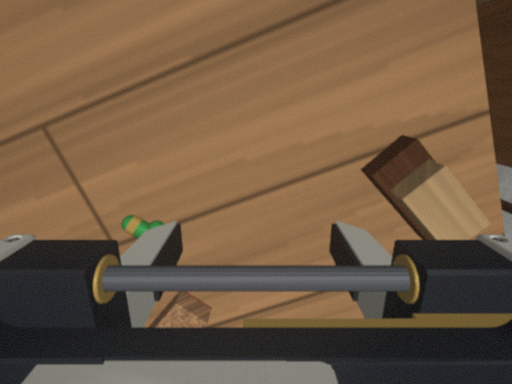

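Run:
```python
from h import *
c=dict(np.load('pics/top0.npz')); im=c['image']
def crop(x0,y0,x1,y1,s,n): save(cv2.resize(im[y0:y1,x0:x1],None,fx=s,fy=s,interpolation=cv2.INTER_CUBIC),n)
crop(345,30,415,190,3.7,'tester.png'); crop(60,90,330,310,2.9,'mid.png')
P=pts(c)
for n,u,v in [('T',379,158),('Tl',366,159),('Tr',396,159),('mark',361,163),('tubeface',373,133),('scale',363,145),('h_a',257,160),('h_b',187,226),('rasp',168,180),('blade',132,176),('floor',180,150),('trough',277,110),('tin',312,153),('block',138,231),('lidtop',130,102),('rimL',97,160),('rimR',210,160),('rimF',150,197),('lidbot',150,126),('turq',243,229),('green',137,284)]:
    print(n,P[v,u].round(3))
```

```text
T [ 0.571 -0.373  0.1  ]
Tl [ 0.57  -0.34   0.097]
Tr [ 0.568 -0.418  0.096]
mark [ 0.566 -0.342  0.034]
tubeface [ 0.642 -0.368  0.068]
scale [ 0.615 -0.348  0.039]
h_a [ 0.581 -0.057  0.029]
h_b [0.403 0.139 0.026]
rasp [0.531 0.19  0.028]
blade [0.545 0.293 0.016]
floor [0.617 0.16  0.006]
trough [ 0.725 -0.116  0.007]
tin [ 0.596 -0.208  0.04 ]
block [0.392 0.271 0.035]
lidtop [0.688 0.22  0.264]
rimL [0.586 0.374 0.061]
rimR [0.584 0.073 0.027]
rimF [0.484 0.232 0.058]
lidbot [0.673 0.227 0.073]
turq [ 0.392 -0.015  0.024]
green [0.247 0.279 0.021]
```

Run:
```python
from h import *
c=dict(np.load('pics/top0.npz')); im=c['image']; P=pts(c)
hsv=cv2.cvtColor(im,cv2.COLOR_RGB2HSV)
def rect(n,m):
    q=P[m][:,:2].astype(np.float32); print(n,len(q),cv2.minAreaRect(q), P[m][:,2].mean().round(3))
def box(x0,y0,x1,y1):
    b=np.zeros(im.shape[:2],bool); b[y0:y1,x0:x1]=1; return b
r=P[...,2]
for n,b in [('a',(235,135,270,185)),('b',(165,200,205,252))]:
    B=box(*b); dark=(im.sum(-1)<210)&B&(r>0.012)
    rect(n+'dark',dark); rect(n+'all',B&(r>0.012))
    br=(hsv[...,1]>150)&(hsv[...,2]>110)&(r>0.012)&B
    print('brass',br.sum(),P[br].mean(0).round(3) if br.sum() else '')
    q=P[dark][:,:2];mm=q.mean(0);U,S,V=np.linalg.svd(q-mm);print(mm,V[0])
rect('case rim',box(85,120,225,205)&(r>0.05)&(r<0.07))
rect('trough rim',box(222,84,332,136)&(r>0.02))
rect('Tbar',box(355,150,405,168)&(r>0.075))
rect('tester base',box(345,30,400,190)&(r>0.004))
rect('rasp grip',box(145,165,190,190)&(hsv[...,1]>150)&(r>0.015))
rect('rasp blade',box(115,165,150,185)&(r>0.010)&(im.sum(-1)<200))
rect('lid',box(60,95,212,128)&(r>0.09))
e=box(60,95,212,128)&(r>0.09); print(P[e].max(0),P[e].min(0))
```

```text
adark 440 ((0.5410760641098022, -0.06150278076529503), (0.19221177697181702, 0.05918978899717331), 21.2960205078125) 0.029
aall 488 ((0.5410956144332886, -0.061437301337718964), (0.19193238019943237, 0.06025121733546257), 21.644765853881836) 0.045
brass 43 [ 0.578 -0.03   0.213]
[ 0.58234213 -0.04909441] [-0.97420316 -0.22567277]
bdark 444 ((0.39478799700737, 0.06284356862306595), (0.2578730583190918, 0.10639107972383499), 86.83527374267578) 0.026
ball 494 ((0.39478799700737, 0.06284356862306595), (0.2578730583190918, 0.10639107972383499), 86.83527374267578) 0.033
brass 42 [0.417 0.157 0.106]
[0.40381078 0.13963854] [-0.84127922 -0.54060084]
case rim 1198 ((0.5770707726478577, 0.22535648941993713), (0.306334525346756, 0.2005365490913391), 89.7883071899414) 0.059
trough rim 637 ((0.6087374091148376, -0.12003839015960693), (0.32928556203842163, 0.2605101764202118), 3.3793413639068604) 0.068
Tbar 262 ((0.5235308408737183, -0.23991724848747253), (0.04647022858262062, 0.37723684310913086), 18.788578033447266) 0.113
tester base 5554 ((0.6538311243057251, -0.3481132388114929), (0.3137263059616089, 0.6285868883132935), 63.86162567138672) 0.047
rasp grip 285 ((0.5012094974517822, 0.0838523581624031), (0.3268417418003082, 0.03210479021072388), 74.01880645751953) 0.033
rasp blade 215 ((0.5452764630317688, 0.287991464138031), (0.08413763344287872, 0.021504966542124748), 81.41560363769531) 0.015
lid 3013 ((0.6283206939697266, 0.12003551423549652), (0.5098905563354492, 0.152894526720047), 61.89453125) 0.202
[0.69396799 0.37625033 1.17744818] [ 0.44078423 -0.06883309  0.09002264]
```

View pics/tester.png

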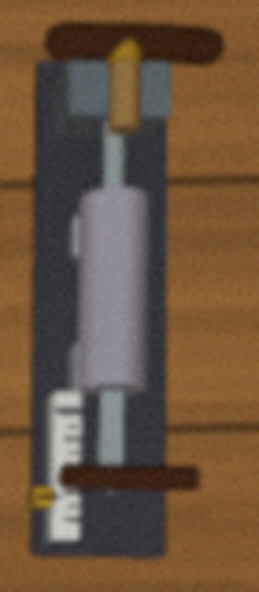

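View pics/mid.png

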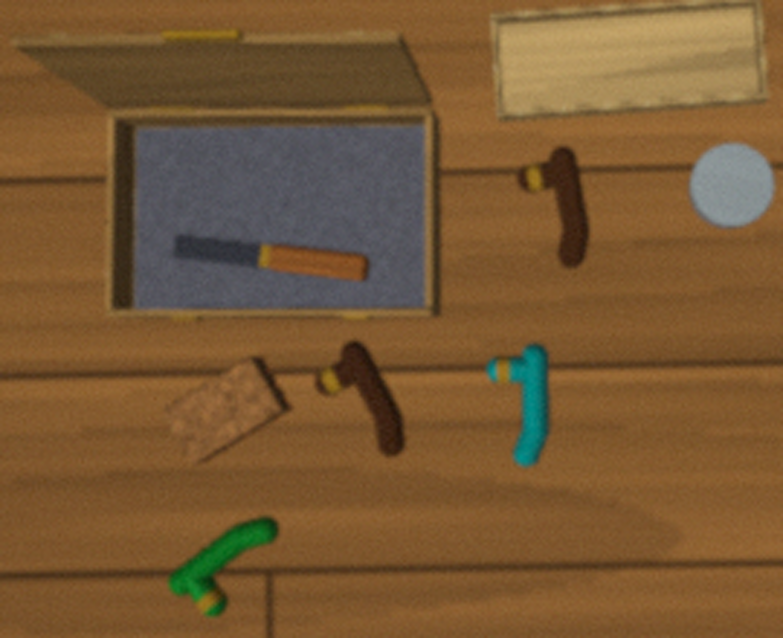

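```bash
cat >> h.py <<'E'
from scipy.spatial.transform import Rotation as Rn
def plan(x,y,z,yaw):
    s=robot.observe(); R0=Rn.from_euler('xyz',s['tool_rot']); R1=Rn.from_euler('xyz',[np.pi,0,yaw])
    w=(R0.inv()*R1).as_rotvec()/(np.pi/2); t=R0.inv().apply(np.array([x,y,z])-s['tool_pos'])/0.3
    print('t',round(s['time'],2),'turn',w.round(3),'shift',t.round(3),'steps',np.ceil(max(np.linalg.norm(t)*6,np.linalg.norm(w)*90/8.59)),'pos',s['tool_pos'].round(4),'rot',s['tool_rot'].round(3),'F',s['contact_force'].round(1),'op',round(s['opening'],4))
E
python3 - <<'E'
from h import *
plan(.38,.2,.33,np.pi/2)
c=dict(np.load('pics/top0.npz')); im=c['image']; P=pts(c); r=P[...,2]; ok=c['z_map']>0
hsv=cv2.cvtColor(im,cv2.COLOR_RGB2HSV)
def rect(n,m):
    m=m&ok; q=P[m][:,:2].astype(np.float32); print(n,len(q),cv2.minAreaRect(q), P[m][:,2].mean().round(3))
def box(x0,y0,x1,y1):
    b=np.zeros(im.shape[:2],bool); b[y0:y1,x0:x1]=1; return b
for n,b in [('a',(235,135,270,185)),('b',(165,200,205,252))]:
    B=box(*b); dark=(im.sum(-1)<210)&B&(r>0.012)&ok
    rect(n+'dark',dark); rect(n+'all',B&(r>0.012))
    br=(hsv[...,1]>150)&(hsv[...,2]>110)&(r>0.012)&B&ok
    print('brass',br.sum(),P[br].mean(0).round(3) if br.sum() else '')
    q=P[dark][:,:2];mm=q.mean(0);U,S,V=np.linalg.svd(q-mm);print(mm,V[0])
rect('trough rim',box(222,84,332,136)&(r>0.02))
rect('Tbar',box(355,150,405,168)&(r>0.075))
rect('tester base',box(345,45,400,190)&(r>0.004))
rect('tube',box(345,75,400,140)&(r>0.055))
rect('rasp grip',box(145,165,190,190)&(hsv[...,1]>150)&(r>0.015))
rect('rasp blade',box(115,165,150,185)&(r>0.010)&(im.sum(-1)<200))
e=ok&box(60,95,212,128)&(r>0.09);rect('lid',e); print(P[e].max(0),P[e].min(0))
E
```

```text
t 0.15 turn [-0.001  0.     0.769] shift [-0.948 -0.677 -0.345] steps 9.0 pos [0.1862 0.4906 0.2262] rot [-3.141 -0.     2.779] F [0.9 0.2 0.6] op 0.0917
adark 438 ((0.5796705484390259, -0.05075983330607414), (0.10952398180961609, 0.05875900015234947), 27.13253402709961) 0.024
aall 479 ((0.5794176459312439, -0.050268374383449554), (0.10949680209159851, 0.059922561049461365), 27.179025650024414) 0.024
brass 36 [ 0.605 -0.022  0.025]
[ 0.58298851 -0.04900428] [-0.97209644 -0.23458156]
bdark 443 ((0.4002867341041565, 0.13775105774402618), (0.10844244807958603, 0.06075574830174446), 46.320945739746094) 0.023
ball 490 ((0.39923718571662903, 0.13884148001670837), (0.10979069769382477, 0.06088005006313324), 44.283653259277344) 0.023
brass 39 [0.415 0.175 0.024]
[0.40372732 0.14010913] [-0.86194396 -0.50700355]
trough rim 615 ((0.7223406434059143, -0.11333407461643219), (0.10195676982402802, 0.26021334528923035), 2.705049991607666) 0.029
Tbar 258 ((0.5691883563995361, -0.3749435544013977), (0.09695881605148315, 0.01661662943661213), 88.98658752441406) 0.097
tester base 5143 ((0.7009441256523132, -0.383722722530365), (0.153204083442688, 0.4096807837486267), 87.95895385742188) 0.037
tube 913 ((0.7186096906661987, -0.3804033398628235), (0.046603795140981674, 0.15823698043823242), 88.00398254394531) 0.066
rasp grip 284 ((0.5312569737434387, 0.19136616587638855), (0.10226984322071075, 0.021923597902059555), 82.34516143798828) 0.029
rasp blade 215 ((0.5452764630317688, 0.287991464138031), (0.08413763344287872, 0.021504966542124748), 81.41560363769531) 0.015
lid 2986 ((0.683638870716095, 0.2237052321434021), (0.30495092272758484, 0.020025134086608887), 89.33806610107422) 0.193
[0.69396799 0.37625033 0.27022371] [0.67232686 0.07124395 0.09002264]
```

arm_command(motion=[[[0,0,0.1,0,0,-0.15,1],[0,0,0.2,-0.1,-0.08,-0.3,1],[0,0,0.3,-0.3,-0.2,-0.345,1],[0,0,0.4,-0.45,-0.3,-0.345,1],[0,0,0.5,-0.6,-0.4,-0.345,1],[0,0,0.6,-0.7,-0.5,-0.345,1],[0,0,0.7,-0.8,-0.6,-0.345,1],[0,0,0.77,-0.95,-0.68,-0.345,1]]], grip_force=40)

```text
time: 0.95
tool_pos: [0.3677, 0.2137, 0.3304]
tool_rot: [3.141, -0.0, 1.573]
contact_force: [1.1, 0.5, -0.2]
opening: 0.0918
```

```bash
python3 -c "
from h import *
plan(.535,-.35,.28,1.54)"
```

```text
t 0.95 turn [ 0.    -0.     0.021] shift [-1.88   0.553  0.167] steps 12.0 pos [0.3677 0.2137 0.3304] rot [ 3.141 -0.     1.573] F [ 1.1  0.5 -0.2] op 0.0918
```

arm_command(motion=[[[0,0,0.02,-0.15,0.05,0,1],[0,0,0.02,-0.3,0.1,0,1],[0,0,0.02,-0.45,0.15,0,1],[0,0,0.02,-0.6,0.2,0,1],[0,0,0.02,-0.75,0.25,0,1],[0,0,0.02,-0.9,0.3,0,1],[0,0,0.02,-1,0.35,0,1],[0,0,0.02,-1,0.35,0,1]]])

```text
time: 1.75
tool_pos: [0.4761, -0.0871, 0.3291]
tool_rot: [-3.14, 0.001, 1.543]
contact_force: [1.2, 0.6, 0.1]
opening: 0.092
```

arm_command(motion=[[[0,0,0,-0.15,0.05,0,0.5],[0,0,0,-0.3,0.1,0.05,0.5],[0,0,0,-0.45,0.12,0.1,0.5],[0,0,0,-0.6,0.15,0.15,0.5],[0,0,0,-0.75,0.2,0.15,0.5],[0,0,0,-0.86,0.2,0.15,0.5],[0,0,0,-0.86,0.2,0.15,0.5],[0,0,0,-0.86,0.2,0.15,0.5]]])

```text
time: 2.55
tool_pos: [0.529, -0.3423, 0.2844]
tool_rot: [-3.141, -0.002, 1.547]
contact_force: [-0.6, 0.5, 0.6]
opening: 0.0687
```

Run:
```python
from h import *
plan(.569,-.375,.13,1.54)
c=cam('wrist'); save(cv2.resize(c['image'],(768,576)),'w1.png'); np.savez('pics/w1.npz',**c)
```

```text
t 2.55 turn [-0.001 -0.001  0.004] shift [-0.107  0.137  0.514] steps 4.0 pos [ 0.529  -0.3423  0.2844] rot [-3.141e+00 -2.000e-03  1.547e+00] F [-0.6  0.5  0.6] op 0.0687
```

View pics/w1.png

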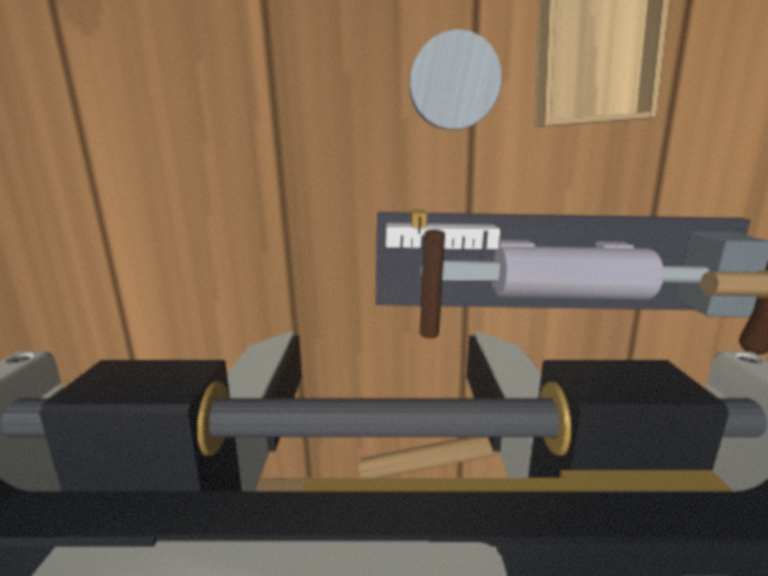

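Run:
```python
from h import *
c=dict(np.load('pics/w1.npz')); im=c['image']
save(cv2.resize(im[130:210,245:345],None,fx=7,fy=7,interpolation=cv2.INTER_CUBIC),'w1z.png')
c=dict(np.load('pics/scene0.npz')); im=c['image']
save(cv2.resize(im[165:285,75:180],None,fx=5,fy=5,interpolation=cv2.INTER_CUBIC),'s0z.png')
```

```text
(no output)
```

View pics/w1z.png

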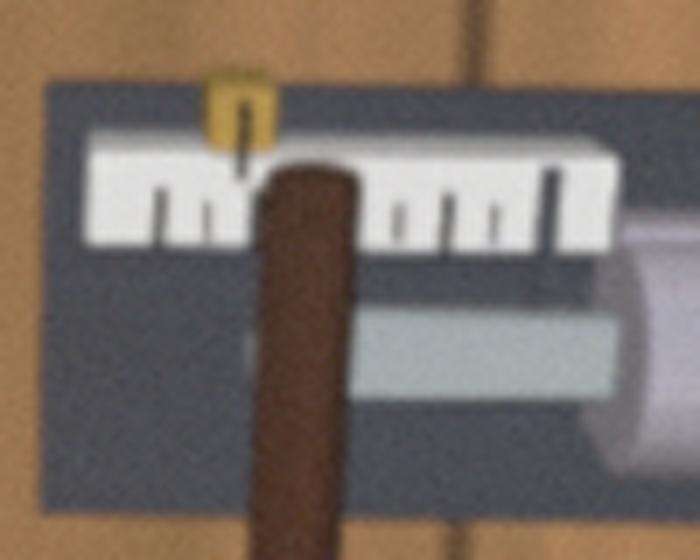

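View pics/s0z.png

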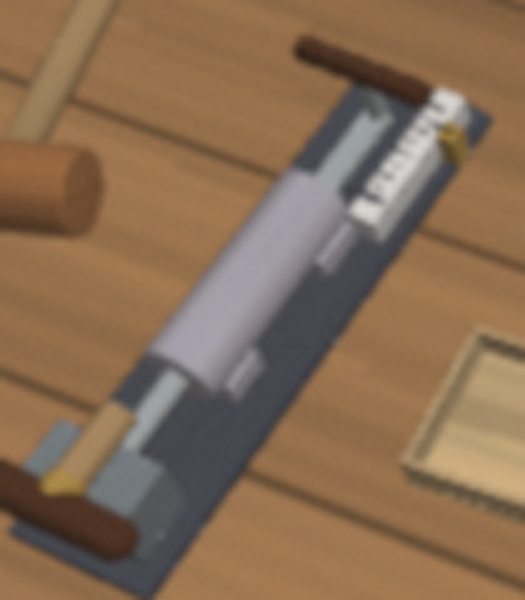

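Run:
```python
from h import *
c=dict(np.load('pics/w1.npz')); P=pts(c)
for n,u,v in [('pointer top',548,180),('pointer mid',548,215),('pointer low',545,275),('markline low',241,170),('mark top',244,125),('mark top2',240,90),('scale',600,200),('scale L',95,200),('drawbar',450,350),('tube face edge',650,300),('tick160',160,215),('tick447',447,220)]:
    uu,vv=245+(u+.5)/7-.5,130+(v+.5)/7-.5
    p=P[int(round(vv)),int(round(uu))]; print(n,round(uu,1),round(vv,1),p.round(4), ray(c,uu,vv,.04)[:2].round(4), ray(c,uu,vv,.03)[:2].round(4))
```

```text
pointer top 322.9 155.3 [ 0.6258 -0.343   0.039 ] [ 0.6254 -0.3432] [ 0.6277 -0.3452]
pointer mid 322.9 160.3 [ 0.626  -0.3501  0.0397] [ 0.6258 -0.3505] [ 0.6281 -0.3527]
pointer low 322.4 168.9 [ 0.6251 -0.3634  0.04  ] [ 0.6257 -0.3632] [ 0.6281 -0.3657]
markline low 279.0 153.9 [ 0.5317 -0.2613  0.4421] [ 0.5626 -0.3396] [ 0.5634 -0.3416]
mark top 279.4 147.4 [ 0.5623 -0.3291  0.0438] [ 0.5632 -0.3304] [ 0.564  -0.3321]
mark top2 278.9 142.4 [ 0.5627 -0.3229  0.0386] [ 0.5624 -0.3233] [ 0.5631 -0.3248]
scale 330.3 158.1 [ 0.6372 -0.3484  0.035 ] [ 0.6363 -0.3476] [ 0.6389 -0.3497]
scale L 258.1 158.1 [ 0.5324 -0.3463  0.0337] [ 0.5326 -0.3452] [ 0.5326 -0.3473]
drawbar 308.9 179.6 [ 0.6058 -0.378   0.0455] [ 0.6066 -0.379 ] [ 0.6084 -0.3819]
tube face edge 337.4 172.4 [ 0.6415 -0.3631  0.0599] [ 0.6479 -0.3691] [ 0.6508 -0.3717]
tick160 267.4 160.3 [ 0.5455 -0.3494  0.0345] [ 0.5459 -0.3486] [ 0.5463 -0.3508]
tick447 308.4 161.0 [ 0.6052 -0.352   0.0358] [ 0.605  -0.3511] [ 0.6068 -0.3533]
```

```bash
python3 -c "
from h import *
plan(.569,-.375,.073,1.545)"
```

```text
t 2.6 turn [-0.    -0.001  0.002] shift [-0.109  0.136  0.706] steps 5.0 pos [ 0.5292 -0.3415  0.2849] rot [-3.141e+00 -1.000e-03  1.548e+00] F [ 0.1 -0.5 -0.1] op 0.0692
```

arm_command(motion=[[[0,0,0,-0.11,0.136,0.05,0.2],[0,0,0,-0.11,0.136,0.15,0.2],[0,0,0,-0.11,0.136,0.3,0.2],[0,0,0,-0.11,0.136,0.4,0.2],[0,0,0,-0.11,0.136,0.4,0.2]]])

```text
time: 3.1
tool_pos: [0.5676, -0.3731, 0.1605]
tool_rot: [-3.134, -0.006, 1.549]
contact_force: [-0.2, -0.6, -0.0]
opening: 0.055
```

Run:
```python
from h import *
plan(.569,-.375,.073,1.545)
c=cam('wrist'); save(cv2.resize(c['image'],(768,576)),'w2.png'); np.savez('pics/w2.npz',**c)
```

```text
t 3.1 turn [-0.005 -0.004  0.003] shift [-0.008  0.007  0.292] steps 2.0 pos [ 0.5676 -0.3731  0.1605] rot [-3.134 -0.006  1.549] F [-0.2 -0.6 -0. ] op 0.055
```

View pics/w2.png

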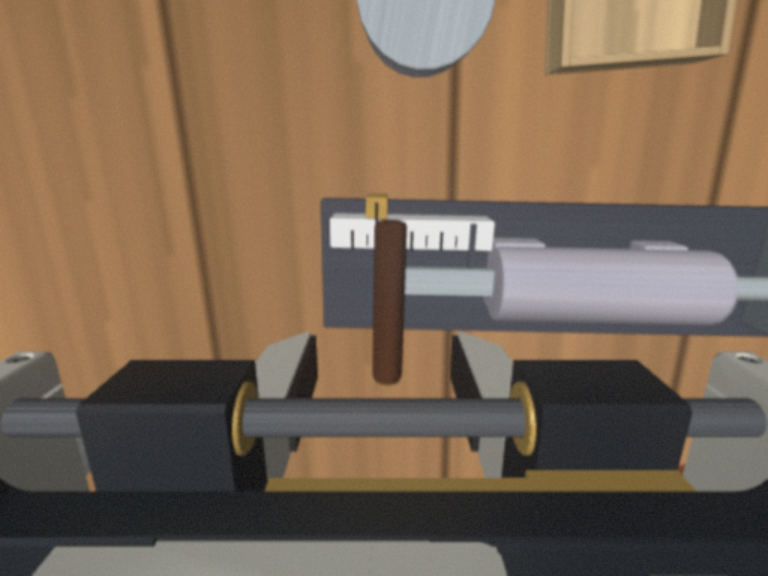

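arm_command(motion=[[[0,0,0,-0.008,0.005,0.1,0.2],[0,0,0,-0.008,0.005,0.2,0.2],[0,0,0,-0.008,0.005,0.29,0.2],[0,0,0,-0.008,0.005,0.29,0],[0,0,0,-0.008,0.005,0.29,-0.3],[0,0,0,-0.008,0.005,0.29,-1],[0,0,0,-0.008,0.005,0.29,-1],[0,0,0,-0.008,0.005,0.29,-1]]], grip_force=40)

```text
time: 3.95
tool_pos: [0.5706, -0.3796, 0.0798]
tool_rot: [3.141, 0.001, 1.548]
contact_force: [-12.4, 0.4, 9.5]
opening: 0.0197
```

Run:
```python
from h import *
plan(.569,-.375,.073,1.545)
c=cam('wrist'); save(cv2.resize(c['image'],(768,576)),'w3.png'); np.savez('pics/w3.npz',**c)
```

```text
t 3.95 turn [0.    0.001 0.002] shift [ 0.015 -0.006  0.023] steps 1.0 pos [ 0.5706 -0.3796  0.0798] rot [3.141e+00 1.000e-03 1.548e+00] F [-12.4   0.4   9.5] op 0.0197
```

View pics/w3.png

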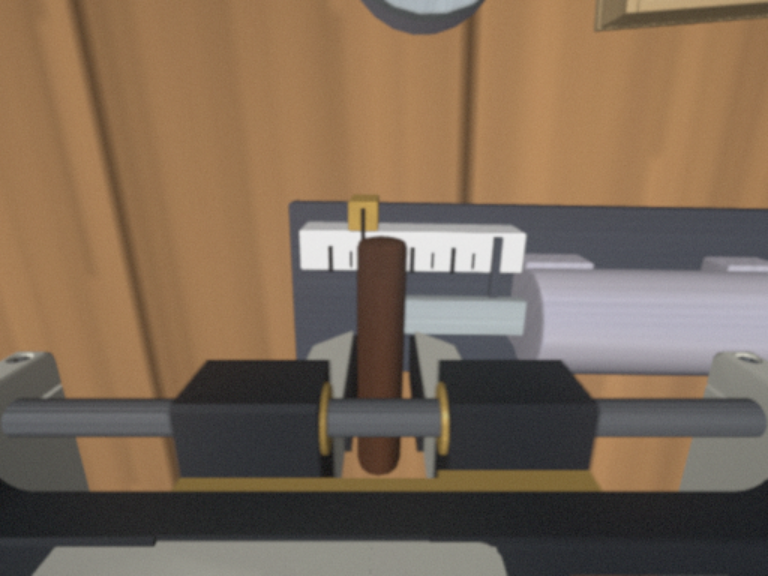

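arm_command(motion=[[[0,0,0,0,-0.03,0,-1],[0,0,0,0,-0.06,0,-1],[0,0,0,0,-0.09,0,-1],[0,0,0,0,-0.12,0,-1],[0,0,0,0,-0.14,0,-1],[0,0,0,0,-0.16,0,-1],[0,0,0,0,-0.17,0,-1],[0,0,0,0,-0.17,0,-1]]], grip_force=50)

```text
time: 4.8
tool_pos: [0.5223, -0.3777, 0.0798]
tool_rot: [3.135, 0.001, 1.547]
contact_force: [10.3, 2.5, 2.4]
opening: 0.0168
```

Run:
```python
from h import *
plan(.569,-.375,.073,1.545)
c=cam('wrist'); save(cv2.resize(c['image'],(768,576)),'w4.png'); np.savez('pics/w4.npz',**c)
```

```text
t 4.8 turn [0.004 0.001 0.001] shift [0.013 0.155 0.024] steps 1.0 pos [ 0.5223 -0.3777  0.0798] rot [3.135e+00 1.000e-03 1.547e+00] F [10.3  2.5  2.4] op 0.0168
```

View pics/w4.png

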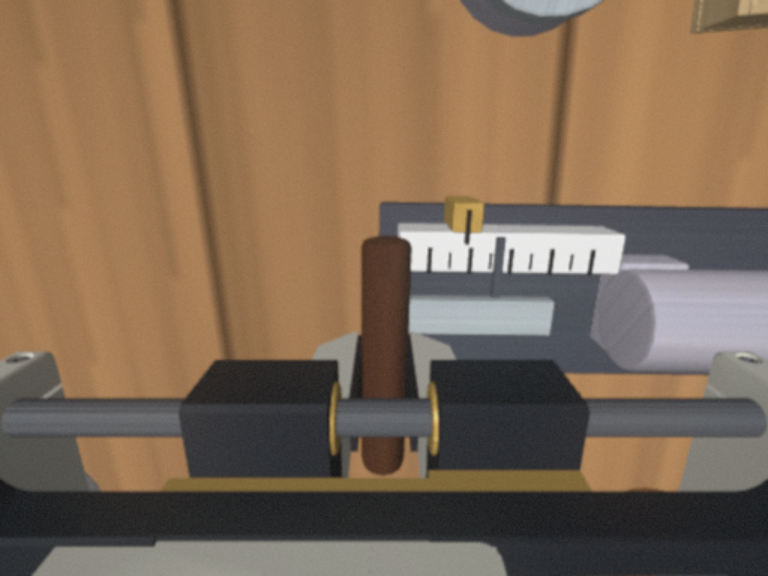

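Run:
```python
from h import *
c=dict(np.load('pics/w4.npz'))
for n,u,v,h in [('p',501,242,.039),('m low',467.5,241,.036),('m top',469,215,.04),('zero',592,262,.035)]:
    print(n,ray(c,u/1.5-.17,v/1.5-.17,h).round(4))
```

```text
p [ 0.5796 -0.3418  0.039 ]
m low [ 0.5643 -0.3416  0.036 ]
m top [ 0.5637 -0.3284  0.04  ]
zero [ 0.6262 -0.3539  0.035 ]
```

arm_command(motion=[[[0,0,0,0,-0.015,0,-1],[0,0,0,0,-0.03,0,-1],[0,0,0,0,-0.045,0,-1],[0,0,0,0,-0.05,0,-1],[0,0,0,0,-0.05,0,-1]]])

```text
time: 5.35
tool_pos: [0.5081, -0.3772, 0.0798]
tool_rot: [3.133, 0.001, 1.547]
contact_force: [14.1, 3.4, 1.1]
opening: 0.0165
```

Run:
```python
from h import *
plan(.569,-.375,.073,1.545)
c=cam('wrist'); save(cv2.resize(c['image'][120:200,250:450],None,fx=4,fy=4,interpolation=cv2.INTER_CUBIC),'w5.png'); np.savez('pics/w5.npz',**c)
```

```text
t 5.35 turn [0.005 0.001 0.001] shift [0.012 0.203 0.024] steps 2.0 pos [ 0.5081 -0.3772  0.0798] rot [3.133e+00 1.000e-03 1.547e+00] F [14.1  3.4  1.1] op 0.0165
```

View pics/w5.png

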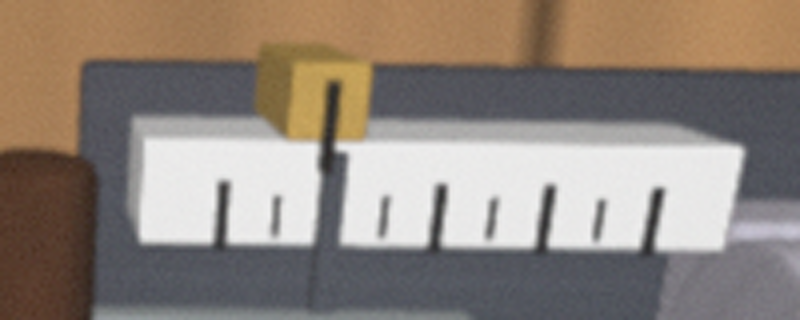

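arm_command(motion=[[[0,0,0,0,-0.004,0,-1],[0,0,0,0,-0.004,0,-1],[0,0,0,0,-0.004,0,-1],[0,0,0,0,-0.004,0,-1],[0,0,0,0,-0.004,0,-1],[0,0,0,0,-0.004,0,-1],[0,0,0,0,-0.004,0,-1],[0,0,0,0,-0.004,0,-1]]])

```text
time: 6.2
tool_pos: [0.5071, -0.3771, 0.0798]
tool_rot: [3.133, 0.001, 1.547]
contact_force: [13.3, 3.8, 2.2]
opening: 0.0167
```

arm_command(motion=[[[0,0,0,0,0,0,-1],[0,0,0,0,0,0,-1],[0,0,0,0,0,0,-1],[0,0,0,0,0,0,-1],[0,0,0,0,0,0,-1],[0,0,0,0,0,0,-1]]])

```text
time: 6.8
tool_pos: [0.5071, -0.3772, 0.0798]
tool_rot: [3.133, 0.001, 1.547]
contact_force: [12.8, 3.1, 0.6]
opening: 0.0167
```

Run:
```python
from h import *
plan(.569,-.375,.073,1.545)
c=cam('wrist'); save(cv2.resize(c['image'][120:200,250:450],None,fx=4,fy=4,interpolation=cv2.INTER_CUBIC),'w6.png'); np.savez('pics/w6.npz',**c)
```

```text
t 6.8 turn [0.005 0.001 0.001] shift [0.012 0.206 0.024] steps 2.0 pos [ 0.5071 -0.3772  0.0798] rot [3.133e+00 1.000e-03 1.547e+00] F [12.8  3.1  0.6] op 0.0167
```

View pics/w6.png

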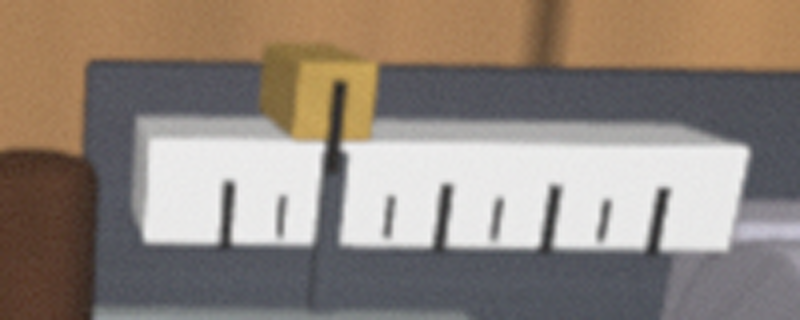

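Pointer lies on the brass line (x≈333 for both in the crop). Bringing it home.

arm_command(motion=[[[0,0,0,0,0.03,0,-1],[0,0,0,0,0.06,0,-1],[0,0,0,0,0.09,0,-1],[0,0,0,0,0.12,0,-1],[0,0,0,0,0.15,0,-1],[0,0,0,0,0.18,0,-1],[0,0,0,0,0.2,0,-1],[0,0,0,0,0.205,0,-1]]])

```text
time: 7.65
tool_pos: [0.5663, -0.3795, 0.0798]
tool_rot: [3.139, 0.002, 1.548]
contact_force: [2.4, 1.2, 6.7]
opening: 0.0167
```

arm_command(motion=[[[0,0,0,0,0,0,-0.3],[0,0,0,0,0,0,0.0],[0,0,0,0,0,0,0.2],[0,0,0,0,0,0,0.2],[0,0,0,0,0,0,0.2],[0,0,0,0,0,0,0.2],[0,0,0,0,0,-0.15,0.2],[0,0,0,0,0,-0.3,0.2]]])

```text
time: 8.45
tool_pos: [0.564, -0.3784, 0.1674]
tool_rot: [-3.138, -0.003, 1.547]
contact_force: [0.3, -1.2, 0.4]
opening: 0.0549
```

arm_command(motion=[[[0,0,0,0,0,-0.15,0.5],[0,0,0,0,0,-0.3,0.5],[0,0,0,0,0,-0.45,0.5],[0,0,0,0,0,-0.5,0.5],[0,0,0,0,0,-0.5,0.5]]])

```text
time: 8.95
tool_pos: [0.5655, -0.3796, 0.3217]
tool_rot: [3.137, 0.004, 1.547]
contact_force: [-0.4, 0.6, -0.1]
opening: 0.069
```

Run:
```python
from h import *
plan(.533,.2,.30,np.pi)
c=cam('wrist'); save(cv2.resize(c['image'],(768,576)),'w7.png')
c=cam('top'); save(cv2.resize(c['image'],(768,576)),'t7.png'); np.savez('pics/t7.npz',**c)
```

```text
t 8.95 turn [ 0.     0.004 -1.015] shift [ 1.929 -0.154  0.064] steps 12.0 pos [ 0.5655 -0.3796  0.3217] rot [3.137 0.004 1.547] F [-0.4  0.6 -0.1] op 0.069
```

View pics/w7.png

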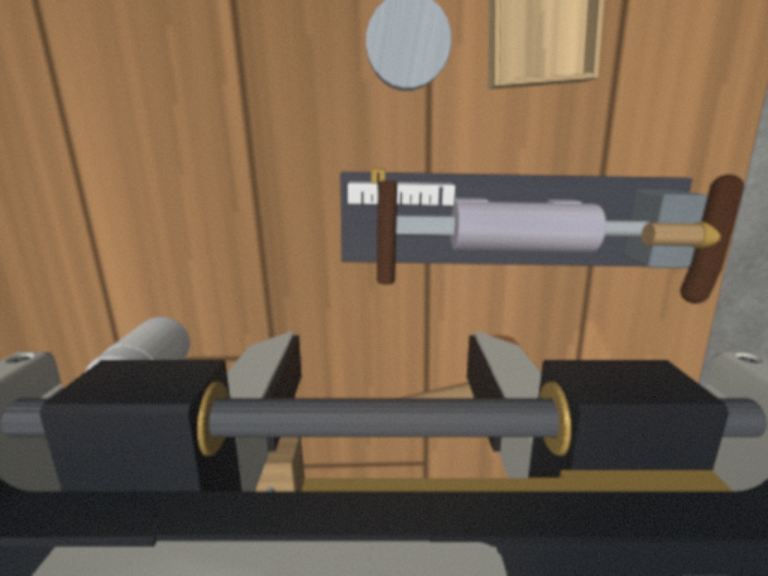

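View pics/t7.png

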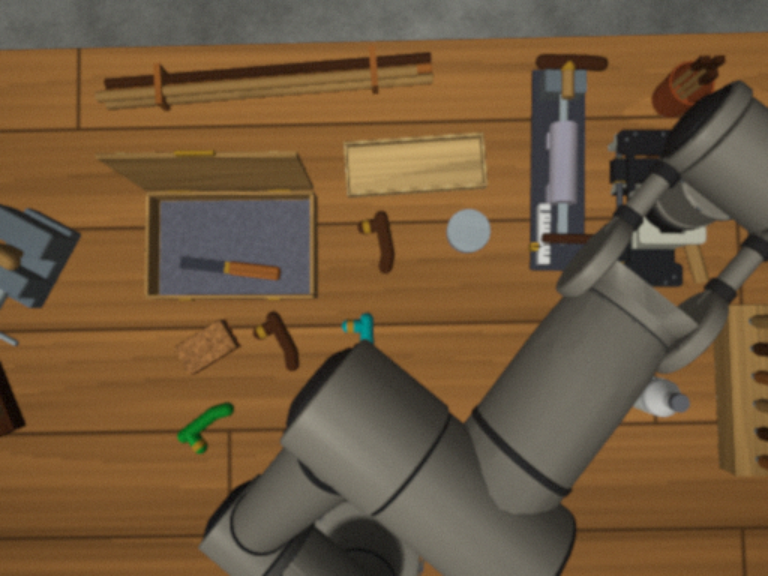

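arm_command(motion=[[[0,0,0.02,0.15,0,0,0.3],[0,0,0.04,0.3,0,0,0.1],[0,0,0.06,0.45,0,0,0.09],[0,0,0.08,0.6,0,0,0.09],[0,0,0.08,0.75,-0.02,0,0.09],[0,0,0.08,0.9,-0.04,0,0.09],[0,0,0.08,1,-0.05,0,0.09],[0,0,0.08,1,-0.05,0,0.09]]])

```text
time: 9.85
tool_pos: [0.5558, -0.0748, 0.3164]
tool_rot: [-3.138, -0.002, 1.426]
contact_force: [-0.6, -0.3, 0.1]
opening: 0.0504
```

```bash
python3 -c "
from h import *
plan(.5365,.2275,.18,1.424)"
```

```text
t 9.85 turn [-0.002 -0.001  0.001] shift [ 0.987 -0.207  0.457] steps 7.0 pos [ 0.5558 -0.0748  0.3164] rot [-3.138e+00 -2.000e-03  1.426e+00] F [-0.6 -0.3  0.1] op 0.0504
```

arm_command(motion=[[[0,0,0,0.15,0,0,0.09],[0,0,0,0.3,-0.05,0,0.09],[0,0,0,0.45,-0.1,0,0.09],[0,0,0,0.6,-0.15,0.1,0.09],[0,0,0,0.75,-0.2,0.2,0.09],[0,0,0,0.9,-0.207,0.3,0.09],[0,0,0,0.987,-0.207,0.45,0.09],[0,0,0,0.987,-0.207,0.457,0.09]]])

```text
time: 10.65
tool_pos: [0.5369, 0.2246, 0.1752]
tool_rot: [-3.133, 0.003, 1.424]
contact_force: [-0.5, -0.7, 0.2]
opening: 0.0502
```

Run:
```python
from h import *
plan(.5365,.2275,.01,1.424)
c=cam('wrist'); save(cv2.resize(c['image'],(768,576)),'w8.png')
P=pts(c);ok=c['z_map']>0;im=c['image'];hsv=cv2.cvtColor(im,cv2.COLOR_RGB2HSV)
r=P[...,2]
m=ok&(r>.018)&(r<.04)&(hsv[...,1]>140)&(P[...,0]>.5)&(P[...,0]<.58)&(P[...,1]>.1)&(P[...,1]<.34)
q=P[m][:,:2].astype(np.float32); print(len(q),cv2.minAreaRect(q))
m=ok&(r>.01)&(r<.04)&(P[...,0]>.505)&(P[...,0]<.6)&(P[...,1]>.1)&(P[...,1]<.35)
q=P[m][:,:2].astype(np.float32); print(len(q),cv2.minAreaRect(q))
```

```text
t 10.65 turn [-0.005  0.002 -0.   ] shift [0.011 0.002 0.551] steps 4.0 pos [0.5369 0.2246 0.1752] rot [-3.133e+00  3.000e-03  1.424e+00] F [-0.5 -0.7  0.2] op 0.0502
67 ((0.5307691693305969, 0.19497111439704895), (0.09197796136140823, 0.021523261442780495), 82.6501693725586)
3498 ((0.5482482314109802, 0.23867827653884888), (0.19978824257850647, 0.09043139219284058), 86.52261352539062)
```

View pics/w8.png

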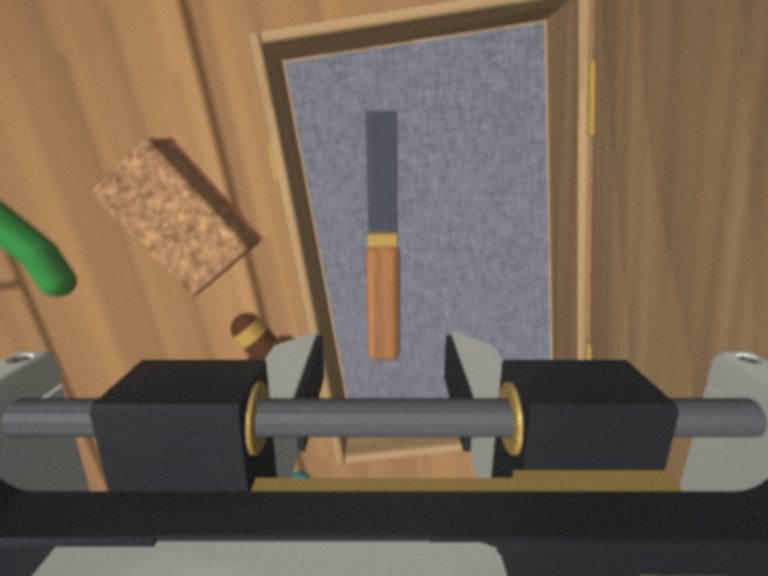

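arm_command(motion=[[[0,0,0,0.01,0.002,0.15,0.09],[0,0,0,0.01,0.002,0.3,0.09],[0,0,0,0.01,0.002,0.4,0.09],[0,0,0,0.01,0.002,0.48,0.09],[0,0,0,0.01,0.002,0.54,0.09],[0,0,0,0.01,0.002,0.545,0.09]]], grip_force=40)

```text
time: 11.3
tool_pos: [0.5388, 0.2242, 0.0146]
tool_rot: [-3.136, 0.003, 1.421]
contact_force: [-0.3, 0.9, -0.1]
opening: 0.05
```

arm_command(motion=[[[0,0,0,0,0,0,-0.4],[0,0,0,0,0,0,-1],[0,0,0,0,0,0,-1],[0,0,0,0,0,0,-1],[0,0,0,0,0,0,-1]]])

```text
time: 11.8
tool_pos: [0.5409, 0.2262, 0.0186]
tool_rot: [3.14, -0.0, 1.422]
contact_force: [-1.6, -1.0, 4.9]
opening: 0.0256
```

```bash
python3 -c "
from h import *
plan(.7226,-.125,.2,1.618)"
```

```text
t 11.8 turn [ 0.001 -0.    -0.125] shift [-1.068  0.773 -0.604] steps 9.0 pos [0.5409 0.2262 0.0186] rot [ 3.14  -0.     1.422] F [-1.6 -1.   4.9] op 0.0256
```

arm_command(motion=[[[0,0,0,0,0,-0.08,-1],[0,0,0,0,0,-0.2,-1],[0,0,0,0,0,-0.35,-1],[0,0,0,0,0,-0.5,-1],[0,0,0,0,0,-0.6,-1],[0,0,0,0,0,-0.6,-1]]])

```text
time: 12.4
tool_pos: [0.5429, 0.2269, 0.2029]
tool_rot: [3.132, -0.004, 1.422]
contact_force: [1.5, 0.1, -0.9]
opening: 0.0253
```

Run:
```python
from h import *
plan(.7226,-.125,.2,1.618)
c=cam('wrist'); save(cv2.resize(c['image'],(768,576)),'w9.png')
c=cam('scene'); save(c['image'],'s9.png')
```

```text
t 12.4 turn [ 0.006 -0.002 -0.125] shift [-1.071  0.766  0.012] steps 8.0 pos [0.5429 0.2269 0.2029] rot [ 3.132 -0.004  1.422] F [ 1.5  0.1 -0.9] op 0.0253
```

View pics/w9.png

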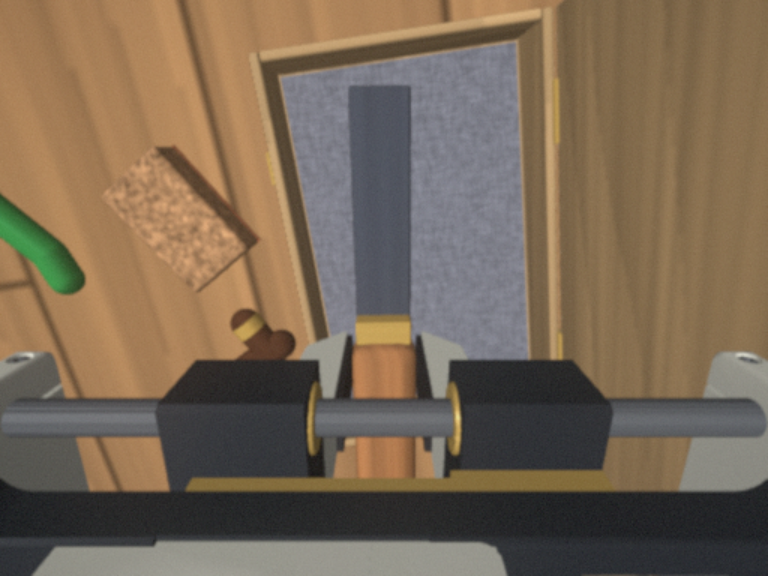

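View pics/s9.png

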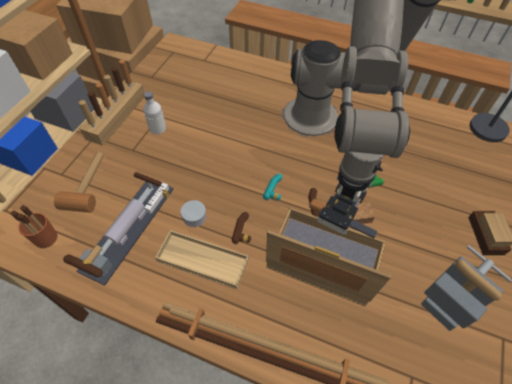

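arm_command(motion=[[[0,0,0,-0.12,0.02,-0.05,-1],[0,0,0,-0.25,0.04,-0.1,-1],[0,0,-0.03,-0.39,0.06,-0.1,-1],[0,0,-0.06,-0.53,0.08,-0.1,-1],[0,0,-0.09,-0.67,0.1,-0.1,-1],[0,0,-0.12,-0.81,0.12,-0.1,-1],[0,0,-0.125,-0.95,0.14,-0.1,-1],[0,0,-0.125,-1,0.15,-0.1,-1]]])

```text
time: 13.3
tool_pos: [0.5393, -0.0806, 0.2253]
tool_rot: [-3.138, -0.0, 1.615]
contact_force: [-0.3, 0.4, -1.2]
opening: 0.0254
```

```bash
python3 -c "
from h import *
plan(.7226,-.125,.1,1.618)"
```

```text
t 13.3 turn [-0.003 -0.    -0.002] shift [-0.175  0.605  0.415] steps 5.0 pos [ 0.5393 -0.0806  0.2253] rot [-3.138 -0.     1.615] F [-0.3  0.4 -1.2] op 0.0254
```

arm_command(motion=[[[0,0,0,-0.03,0.1,0,-1],[0,0,0,-0.07,0.22,0.05,-1],[0,0,0,-0.1,0.35,0.1,-1],[0,0,0,-0.14,0.47,0.15,-1],[0,0,0,-0.175,0.57,0.25,-1],[0,0,0,-0.175,0.6,0.35,-1],[0,0,0,-0.175,0.605,0.4,-1],[0,0,0,-0.175,0.605,0.4,-1]]])

```text
time: 14.1
tool_pos: [0.7219, -0.1198, 0.1027]
tool_rot: [-3.133, -0.003, 1.619]
contact_force: [-0.3, -0.7, -1.7]
opening: 0.0256
```

Run:
```python
from h import *
plan(.7226,-.125,.018,1.618)
c=cam('wrist'); save(cv2.resize(c['image'],(768,576)),'w10.png')
c=cam('scene'); save(c['image'],'s10.png')
P=pts(c);ok=c['z_map']>0; r=P[...,2]
m=ok&(r>.02)&(r<.04)&(P[...,0]>.65)&(P[...,0]<.8)&(P[...,1]>-.27)&(P[...,1]<.05)
print(cv2.minAreaRect(P[m][:,:2].astype(np.float32)))
```

```text
t 14.1 turn [-0.005 -0.002  0.   ] shift [-0.018  0.004  0.282] steps 2.0 pos [ 0.7219 -0.1198  0.1027] rot [-3.133e+00 -3.000e-03  1.619e+00] F [-0.3 -0.7 -1.7] op 0.0256
((0.7229709625244141, -0.11227315664291382), (0.10195021331310272, 0.2610737085342407), 2.9725935459136963)
```

View pics/w10.png

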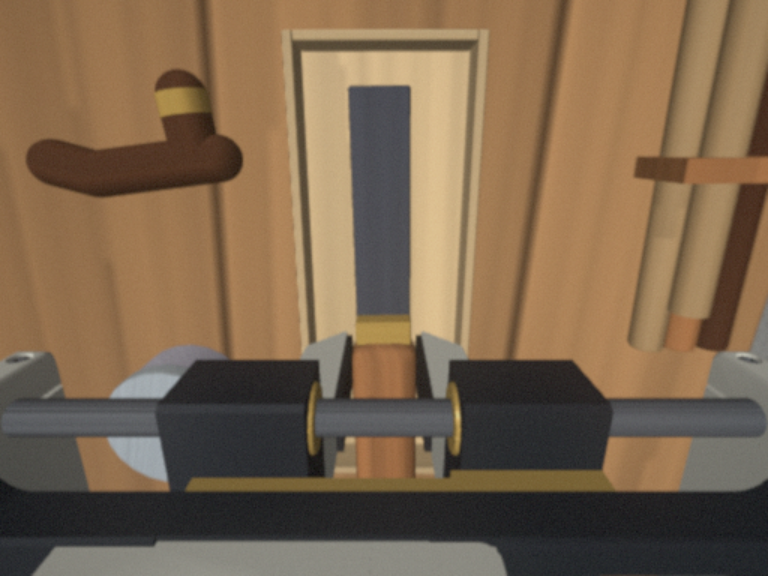

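View pics/s10.png

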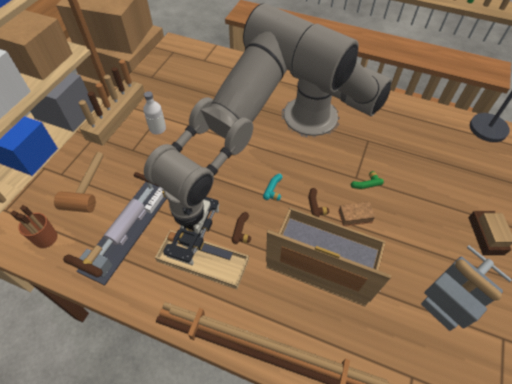

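arm_command(motion=[[[0,0,0,-0.018,0.004,0.07,-1],[0,0,0,-0.018,0.004,0.14,-1],[0,0,0,-0.018,0.004,0.2,-1],[0,0,0,-0.018,0.004,0.25,-1],[0,0,0,-0.018,0.004,0.275,-1],[0,0,0,-0.018,0.004,0.28,-1],[0,0,0,-0.018,0.004,0.28,-1]]])

```text
time: 14.9
tool_pos: [0.7262, -0.1265, 0.0246]
tool_rot: [3.14, 0.0, 1.618]
contact_force: [0.2, 0.1, -1.9]
opening: 0.0257
```

arm_command(motion=[[[0,0,0,0,0,0,-0.35],[0,0,0,0,0,0,-0.25],[0,0,0,0,0,0,-0.2],[0,0,0,0,0,0,-0.2],[0,0,0,0,0,-0.05,-0.2],[0,0,0,0,0,-0.15,-0.2],[0,0,0,0,0,-0.3,-0.2],[0,0,0,0,0,-0.4,-0.2]]])

```text
time: 15.7
tool_pos: [0.7267, -0.1266, 0.1483]
tool_rot: [3.137, 0.001, 1.618]
contact_force: [0.5, 0.8, 1.2]
opening: 0.0368
```

Run:
```python
from h import *
plan(.58,-.05,.2,1.8)
c=cam('wrist'); save(cv2.resize(c['image'],(768,576)),'w11.png'); np.savez('pics/w11.npz',**c)
```

```text
t 15.7 turn [ 0.003  0.001 -0.116] shift [ 0.278 -0.476 -0.175] steps 4.0 pos [ 0.7267 -0.1266  0.1483] rot [3.137e+00 1.000e-03 1.618e+00] F [0.5 0.8 1.2] op 0.0368
```

View pics/w11.png

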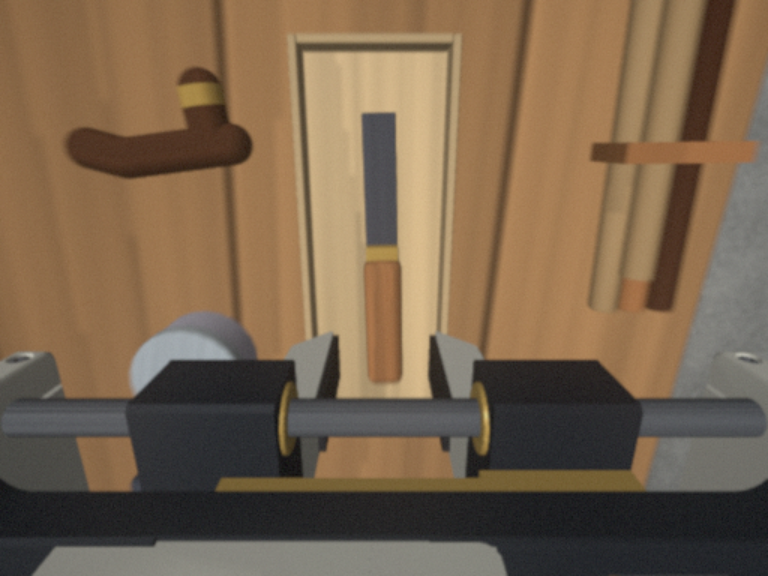

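```bash
cat >> h.py <<'E'
def handle(c,cx,cy,ang,rad=.085,verb=1):
    P=pts(c); ok=c['z_map']>0; r=P[...,2]
    m=ok&(r>.016)&(r<.04)&(np.hypot(P[...,0]-cx,P[...,1]-cy)<rad)
    n,l,st,_=cv2.connectedComponentsWithStats(m.astype(np.uint8))
    k=1+np.argmax(st[1:,4]); q=P[l==k][:,:2]
    o=np.array([cx,cy])
    for i in range(12):
        ex=np.array([np.cos(ang),np.sin(ang)]); ey=np.array([-ex[1],ex[0]])
        a=(q-o)@ex; b=(q-o)@ey
        o=o+ex*(np.percentile(a,99.7)-.049)   # neck end of bar at +49
        a=(q-o)@ex; b=(q-o)@ey
        xs=[];ys=[]
        for x in np.arange(-.016,.018,.004):
            s=(abs(a-x)<.003)&(b<.02)&(b>-.03)
            if s.sum()>2: xs.append(x); ys.append((b[s].max()+b[s].min())/2)
        p=np.polyfit(xs,ys,1); o=o+ey*p[1]; ang+=np.arctan(p[0])
    if verb: print('handle',o.round(4),'ang',round(ang,3),'n',len(q),'x',a.min().round(3),a.max().round(3),'y',b.min().round(3),b.max().round(3))
    return o,ang
E
python3 - <<'E'
from h import *
c=dict(np.load('pics/w11.npz')); handle(c,.58,-.05,.15)
c=dict(np.load('pics/top0.npz')); handle(c,.58,-.05,.15); handle(c,.403,.14,.45)
print(robot.observe()['qpos'].round(2))
E
```

```text
handle [ 0.588  -0.0559] ang 0.271 n 4111 x -0.063 0.05 y -0.017 0.043
handle [ 0.5872 -0.0536] ang 0.242 n 461 x -0.065 0.051 y -0.015 0.044
handle [0.4087 0.1385] ang 0.534 n 473 x -0.066 0.05 y -0.015 0.043
[-0.28  0.8   0.92  0.    1.41 -0.32]
```

arm_command(motion=[[[0,0,-0.09,0,0,-0.15,0.09],[0,0,-0.18,0.05,-0.1,-0.2,0.09],[0,0,-0.27,0.1,-0.2,-0.2,0.09],[0,0,-0.36,0.15,-0.3,-0.2,0.09],[0,0,-0.45,0.2,-0.4,-0.2,0.09],[0,0,-0.54,0.25,-0.45,-0.2,0.09],[0,0,-0.63,0.25,-0.45,-0.2,0.09],[0,0,-0.72,0.25,-0.45,-0.2,0.09]]])

```text
time: 16.55
tool_pos: [0.587, -0.0574, 0.2052]
tool_rot: [3.141, 0.002, 2.756]
contact_force: [0.4, -0.7, -0.8]
opening: 0.0499
```

```bash
python3 -c "
from h import *
plan(.588,-.055,.18,3.40)"
```

```text
t 16.55 turn [-0.     0.001 -0.41 ] shift [0.    0.009 0.084] steps 5.0 pos [ 0.587  -0.0574  0.2052] rot [3.141e+00 2.000e-03 2.756e+00] F [ 0.4 -0.7 -0.8] op 0.0499
```

arm_command(motion=[[[0,0,-0.09,0,0,0,0.09],[0,0,-0.18,0,0,0.05,0.09],[0,0,-0.27,0,0,0.084,0.09],[0,0,-0.36,0,0,0.084,0.09],[0,0,-0.41,0,0,0.084,0.09],[0,0,-0.41,0,0,0.084,0.09]]])

```text
time: 17.15
tool_pos: [0.5875, -0.0579, 0.1793]
tool_rot: [-3.141, 0.001, -2.89]
contact_force: [0.6, 0.0, 0.2]
opening: 0.05
```

Run:
```python
from h import *
c=cam('wrist'); save(cv2.resize(c['image'],(768,576)),'w12.png'); np.savez('pics/w12.npz',**c)
o,a=handle(c,.588,-.055,.25)
plan(o[0],o[1],.012,a+np.pi)
c=cam('top'); save(cv2.resize(c['image'],(768,576)),'t12.png')
```

```text
handle [ 0.5857 -0.0561] ang 0.242 n 2591 x -0.063 0.051 y -0.015 0.044
t 17.2 turn [-0.     0.001  0.005] shift [0.005 0.008 0.557] steps 4.0 pos [ 0.5875 -0.0579  0.1792] rot [-3.141e+00  1.000e-03 -2.892e+00] F [0.3 0.3 0.2] op 0.0498
```

View pics/w12.png

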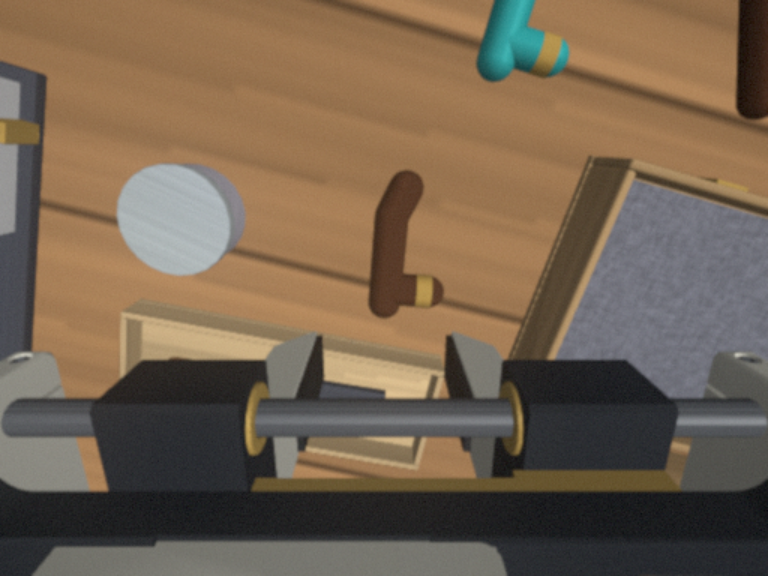

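View pics/t12.png

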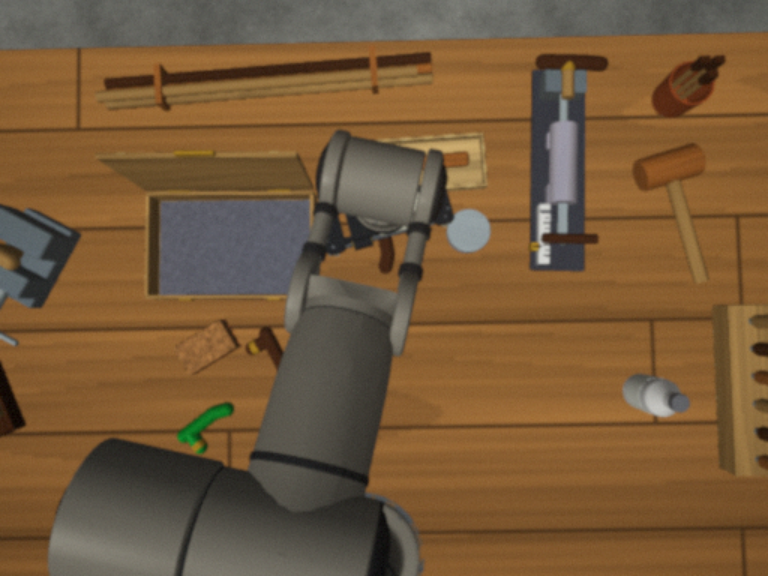

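arm_command(motion=[[[0,0,0,0.005,0.008,0.15,0.09],[0,0,0,0.005,0.008,0.3,0.09],[0,0,0,0.005,0.008,0.42,0.09],[0,0,0,0.005,0.008,0.52,0.09],[0,0,0,0.005,0.008,0.565,0.09],[0,0,0,0.005,0.008,0.565,0.09]]], grip_force=30)

```text
time: 17.85
tool_pos: [0.5844, -0.0557, 0.0075]
tool_rot: [3.14, -0.003, -2.891]
contact_force: [0.2, 0.0, 0.4]
opening: 0.0504
```

arm_command(motion=[[[0,0,0,0,0,0,-0.4],[0,0,0,0,0,0,-1],[0,0,0,0,0,0,-1],[0,0,0,0,0,0,-1],[0,0,0,0,0,0,-1]]])

```text
time: 18.35
tool_pos: [0.5861, -0.056, 0.0103]
tool_rot: [-3.141, 0.002, -2.89]
contact_force: [-0.8, 0.5, 6.7]
opening: 0.0254
```

arm_command(motion=[[[0,0,0,0,0,-0.08,-1],[0,0,0,0,0,-0.2,-1],[0,0,0,0,0,-0.35,-1],[0,0,0,0,0,-0.5,-1],[0,0,0,0,0,-0.6,-1],[0,0,0,0,0,-0.6,-1]]])

```text
time: 18.95
tool_pos: [0.5875, -0.0564, 0.1942]
tool_rot: [-3.137, 0.009, -2.89]
contact_force: [0.5, 0.6, -1.3]
opening: 0.0253
```

Run:
```python
from h import *
c=cam('wrist'); save(cv2.resize(c['image'],(768,576)),'w13.png'); np.savez('pics/w13.npz',**c)
plan(.58,.28,.19,np.pi)
```

```text
t 19.0 turn [-0.001  0.003  0.16 ] shift [-0.259  1.09   0.003] steps 7.0 pos [ 0.5862 -0.0561  0.1912] rot [-3.139  0.004 -2.89 ] F [-0.8  0.5 -2. ] op 0.0256
```

View pics/w13.png

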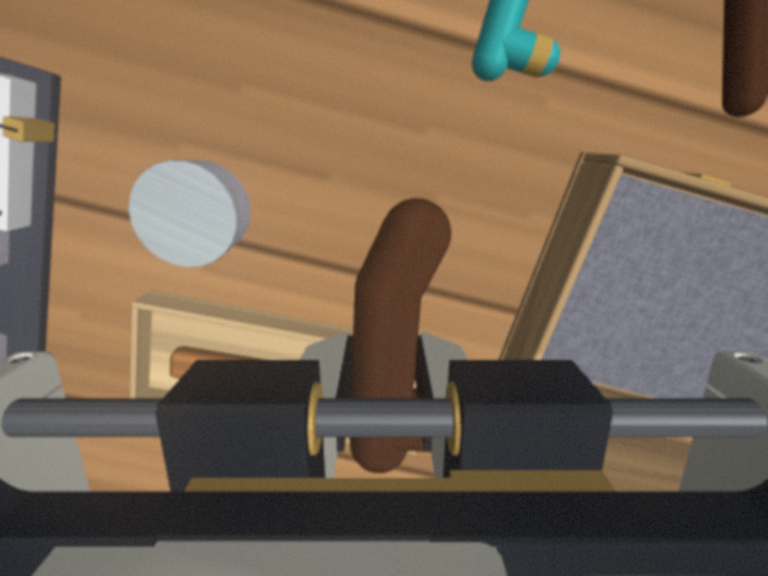

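arm_command(motion=[[[0,0,0.02,-0.03,0.13,0,-1],[0,0,0.04,-0.06,0.27,0,-1],[0,0,0.06,-0.1,0.41,0,-1],[0,0,0.08,-0.13,0.55,0,-1],[0,0,0.1,-0.16,0.69,0,-1],[0,0,0.13,-0.19,0.82,0,-1],[0,0,0.16,-0.21,0.93,0,-1],[0,0,0.16,-0.21,1,0,-1]]])

```text
time: 19.8
tool_pos: [0.5702, 0.2527, 0.1863]
tool_rot: [-3.141, -0.004, -3.141]
contact_force: [-0.1, 0.1, -1.8]
opening: 0.0255
```

Run:
```python
from h import *
plan(.565,.28,.10,np.pi)
```

```text
t 19.8 turn [-0.    -0.002  0.   ] shift [0.016 0.091 0.288] steps 2.0 pos [0.5702 0.2527 0.1863] rot [-3.141 -0.004 -3.141] F [-0.1  0.1 -1.8] op 0.0255
```

arm_command(motion=[[[0,0,0,0.01,0.05,0,-1],[0,0,0,0.016,0.091,0.1,-1],[0,0,0,0.016,0.091,0.2,-1],[0,0,0,0.016,0.091,0.28,-1],[0,0,0,0.016,0.091,0.28,-1]]])

```text
time: 20.3
tool_pos: [0.564, 0.2762, 0.0999]
tool_rot: [-3.138, -0.009, 3.141]
contact_force: [-0.3, -0.9, -1.8]
opening: 0.0255
```

Run:
```python
from h import *
plan(.565,.28,.02,np.pi)
c=cam('wrist'); save(cv2.resize(c['image'],(768,576)),'w14.png')
c=cam('scene'); save(c['image'],'s14.png')
```

```text
t 20.3 turn [-0.002 -0.006 -0.   ] shift [-0.006  0.014  0.266] steps 2.0 pos [0.564  0.2762 0.0999] rot [-3.138 -0.009  3.141] F [-0.3 -0.9 -1.8] op 0.0255
```

View pics/w14.png

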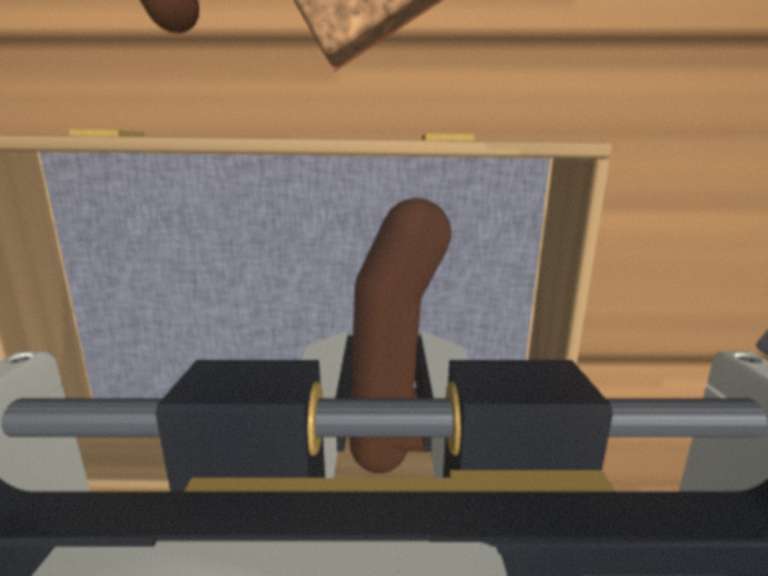

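View pics/s14.png

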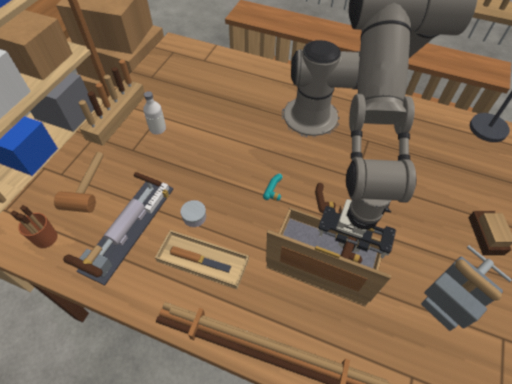

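arm_command(motion=[[[0,0,0,-0.005,0.014,0.08,-1],[0,0,0,-0.005,0.014,0.15,-1],[0,0,0,-0.005,0.014,0.21,-1],[0,0,0,-0.005,0.014,0.25,-1],[0,0,0,-0.005,0.014,0.27,-1],[0,0,0,-0.005,0.014,0.275,-1],[0,0,0,-0.005,0.014,0.275,-1]]])

```text
time: 21.1
tool_pos: [0.5689, 0.282, 0.0232]
tool_rot: [3.141, 0.001, -3.142]
contact_force: [1.1, 0.0, -1.3]
opening: 0.0249
```

arm_command(motion=[[[0,0,0,0,0,0,-0.35],[0,0,0,0,0,0,-0.2],[0,0,0,0,0,0,0],[0,0,0,0,0,0,0],[0,0,0,0,0,-0.05,0],[0,0,0,0,0,-0.15,0],[0,0,0,0,0,-0.3,0],[0,0,0,0,0,-0.45,0]]])

```text
time: 21.9
tool_pos: [0.568, 0.2817, 0.1597]
tool_rot: [-3.142, -0.0, -3.141]
contact_force: [1.1, 0.2, 0.1]
opening: 0.0463
```

Run:
```python
from h import *
c=cam('wrist'); save(cv2.resize(c['image'],(768,576)),'w15.png'); np.savez('pics/w15.npz',**c)
plan(.41,.139,.2,np.pi+.53)
c=cam('top'); np.savez('pics/t15.npz',**c); save(cv2.resize(c['image'],(768,576)),'t15.png')
```

```text
t 21.95 turn [ 0.001  0.009 -0.337] shift [ 0.538 -0.48  -0.113] steps 5.0 pos [0.5716 0.2831 0.169 ] rot [ 3.137  0.013 -3.141] F [2.2 1.3 5.9] op 0.046
```

View pics/w15.png

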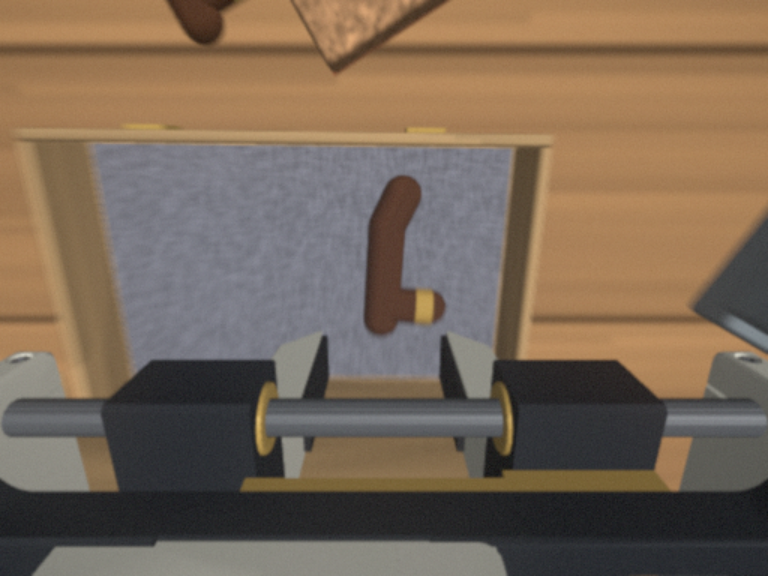

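View pics/t15.png

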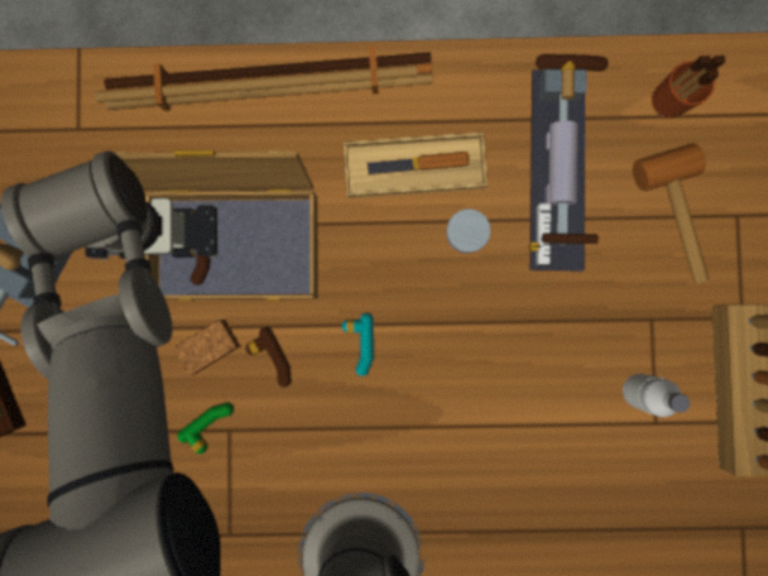

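Run:
```python
from h import *
c=dict(np.load('pics/t15.npz'));o,a=handle(c,.385,.152,.45)
plan(o[0],o[1],.2,np.pi+a)
c=dict(np.load('pics/w15.npz'));handle(c,.568,.28,0)
print(robot.observe()['qpos'].round(2))
```

```text
handle [0.3796 0.1531] ang 0.599 n 467 x -0.065 0.05 y -0.014 0.043
t 22.0 turn [ 0.     0.009 -0.381] shift [ 0.639 -0.433 -0.123] steps 5.0 pos [0.5718 0.2832 0.1662] rot [ 3.137  0.014 -3.141] F [ 0.6  0.1 -0.2] op 0.0459
handle [0.5685 0.2809] ang 0.003 n 3138 x -0.063 0.051 y -0.016 0.044
[ 0.34  0.59  1.29  0.    1.25 -1.23]
```

arm_command(motion=[[[0,0,-0.07,0.1,-0.07,-0.05,0.09],[0,0,-0.15,0.22,-0.15,-0.1,0.09],[0,0,-0.22,0.33,-0.23,-0.12,0.09],[0,0,-0.3,0.44,-0.3,-0.12,0.09],[0,0,-0.38,0.54,-0.37,-0.12,0.09],[0,0,-0.38,0.62,-0.42,-0.12,0.09],[0,0,-0.38,0.64,-0.433,-0.12,0.09],[0,0,-0.38,0.64,-0.433,-0.12,0.09]]])

```text
time: 22.8
tool_pos: [0.3764, 0.1518, 0.1943]
tool_rot: [-3.141, 0.002, -2.545]
contact_force: [-0.1, -0.2, 0.7]
opening: 0.0498
```

Run:
```python
from h import *
c=cam('wrist'); save(cv2.resize(c['image'],(768,576)),'w16.png'); np.savez('pics/w16.npz',**c)
o,a=handle(c,.3796,.153,.6)
plan(o[0],o[1],.010,np.pi+a)
```

```text
handle [0.377  0.1502] ang 0.557 n 2380 x -0.063 0.051 y -0.017 0.043
t 22.85 turn [-0.     0.002  0.025] shift [ 0.006 -0.004  0.614] steps 4.0 pos [0.3773 0.1522 0.1942] rot [-3.141e+00  2.000e-03 -2.545e+00] F [ 0.8 -0.4 -0.6] op 0.0502
```

View pics/w16.png

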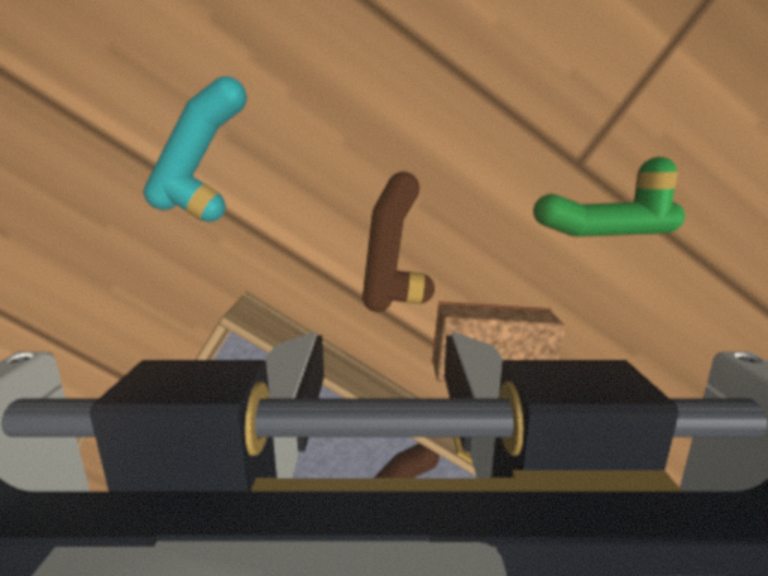

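arm_command(motion=[[[0,0,0.02,0.006,-0.002,0.15,0.09],[0,0,0.02,0.006,-0.002,0.3,0.09],[0,0,0.02,0.006,-0.002,0.43,0.09],[0,0,0.02,0.006,-0.002,0.54,0.09],[0,0,0.02,0.006,-0.002,0.61,0.09],[0,0,0.02,0.006,-0.002,0.615,0.09]]])

```text
time: 23.45
tool_pos: [0.3748, 0.1506, 0.0064]
tool_rot: [3.14, -0.004, -2.576]
contact_force: [-0.9, 0.0, 0.5]
opening: 0.0501
```

arm_command(motion=[[[0,0,0,0,0,0,-0.4],[0,0,0,0,0,0,-1],[0,0,0,0,0,0,-1],[0,0,0,0,0,0,-1],[0,0,0,0,0,0,-1]]])

```text
time: 23.95
tool_pos: [0.3761, 0.1506, 0.0098]
tool_rot: [-3.141, 0.003, -2.576]
contact_force: [-0.3, -0.5, 6.6]
opening: 0.0258
```

arm_command(motion=[[[0,0,0,0,0,-0.08,-1],[0,0,0,0,0,-0.2,-1],[0,0,0,0,0,-0.35,-1],[0,0,0,0,0,-0.5,-1],[0,0,0,0,0,-0.6,-1],[0,0,0,0,0,-0.6,-1]]])

```text
time: 24.55
tool_pos: [0.3773, 0.1508, 0.193]
tool_rot: [-3.138, 0.009, -2.576]
contact_force: [-0.6, 0.4, -1.9]
opening: 0.0255
```

Run:
```python
from h import *
c=cam('wrist'); save(cv2.resize(c['image'],(768,576)),'w17.png'); np.savez('pics/w17.npz',**c)
plan(.565,.155,.19,np.pi)
```

```text
t 24.6 turn [-0.     0.003  0.36 ] shift [-0.54  -0.325  0.005] steps 4.0 pos [0.376  0.1505 0.1906] rot [-3.14   0.004 -2.576] F [ 0.5 -0.4 -2. ] op 0.0255
```

View pics/w17.png

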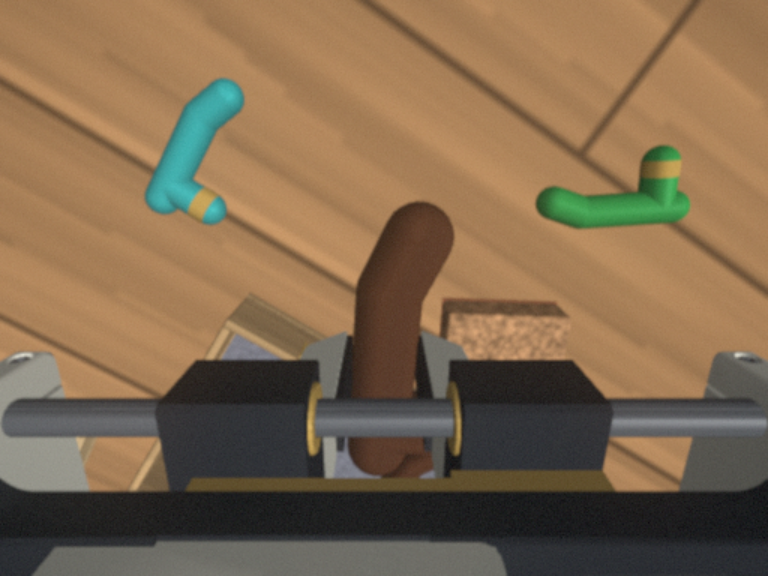

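arm_command(motion=[[[0,0,0.06,-0.07,-0.04,0,-1],[0,0,0.12,-0.16,-0.1,0,-1],[0,0,0.18,-0.27,-0.16,0,-1],[0,0,0.25,-0.37,-0.22,0,-1],[0,0,0.31,-0.46,-0.28,0,-1],[0,0,0.36,-0.52,-0.315,0.1,-1],[0,0,0.36,-0.54,-0.325,0.2,-1],[0,0,0.36,-0.54,-0.325,0.27,-1]]])

```text
time: 25.4
tool_pos: [0.5631, 0.1544, 0.1034]
tool_rot: [-3.141, -0.005, 3.141]
contact_force: [-0.3, 0.2, -1.2]
opening: 0.026
```

Run:
```python
from h import *
plan(.565,.155,.0175,np.pi)
c=cam('wrist'); save(cv2.resize(c['image'],(768,576)),'w18.png')
```

```text
t 25.4 turn [-0.    -0.003 -0.   ] shift [-0.008  0.002  0.286] steps 2.0 pos [0.5631 0.1544 0.1034] rot [-3.141 -0.005  3.141] F [-0.3  0.2 -1.2] op 0.026
```

View pics/w18.png

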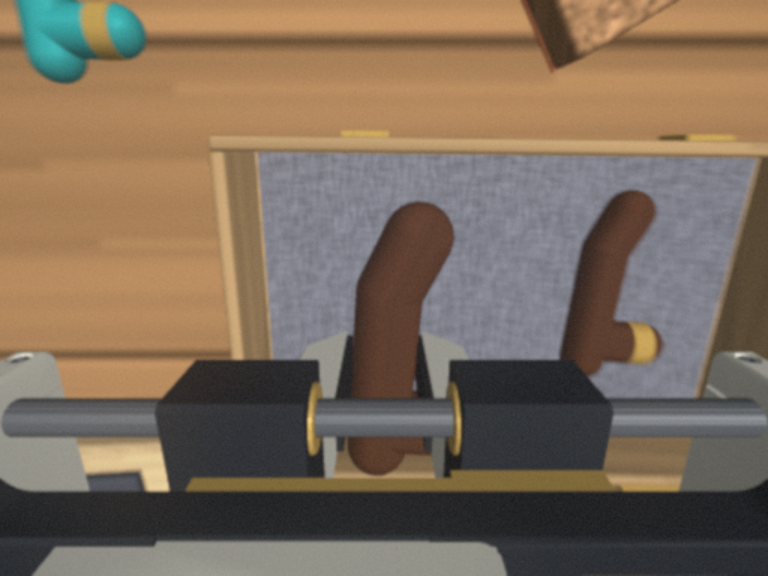

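arm_command(motion=[[[0,0,0,-0.008,0.002,0.08,-1],[0,0,0,-0.008,0.002,0.15,-1],[0,0,0,-0.008,0.002,0.21,-1],[0,0,0,-0.008,0.002,0.26,-1],[0,0,0,-0.008,0.002,0.29,-1],[0,0,0,-0.008,0.002,0.295,-1],[0,0,0,-0.008,0.002,0.295,-1]]])

```text
time: 26.15
tool_pos: [0.5665, 0.1555, 0.0194]
tool_rot: [3.142, -0.0, -3.141]
contact_force: [-0.2, 0.6, -0.7]
opening: 0.0257
```

arm_command(motion=[[[0,0,0,0,0,0,-0.35],[0,0,0,0,0,0,-0.2],[0,0,0,0,0,0,0],[0,0,0,0,0,0,0],[0,0,0,0,0,-0.05,0],[0,0,0,0,0,-0.15,0],[0,0,0,0,0,-0.3,0],[0,0,0,0,0,-0.45,0]]])

```text
time: 26.95
tool_pos: [0.5661, 0.1554, 0.1556]
tool_rot: [-3.141, -0.001, -3.141]
contact_force: [1.7, -0.2, -0.6]
opening: 0.046
```

Run:
```python
from h import *
c=cam('wrist'); save(cv2.resize(c['image'],(768,576)),'w19.png'); np.savez('pics/w19.npz',**c)
handle(c,.565,.155,0); handle(c,.568,.28,0)
plan(.45,.1,.3,np.pi)
c=cam('scene'); save(cv2.resize(c['image'],(768,576)),'s19.png'); np.savez('pics/s19.npz',**c)
```

```text
handle [0.5672 0.1544] ang -0.012 n 3211 x -0.063 0.051 y -0.016 0.043
handle [0.5682 0.2796] ang 0.024 n 3425 x -0.063 0.051 y -0.016 0.043
t 27.0 turn [0.001 0.008 0.   ] shift [ 0.395 -0.186 -0.458] steps 4.0 pos [0.5701 0.1561 0.1643] rot [ 3.14   0.012 -3.141] F [3.  0.9 5.8] op 0.0455
```

View pics/w19.png

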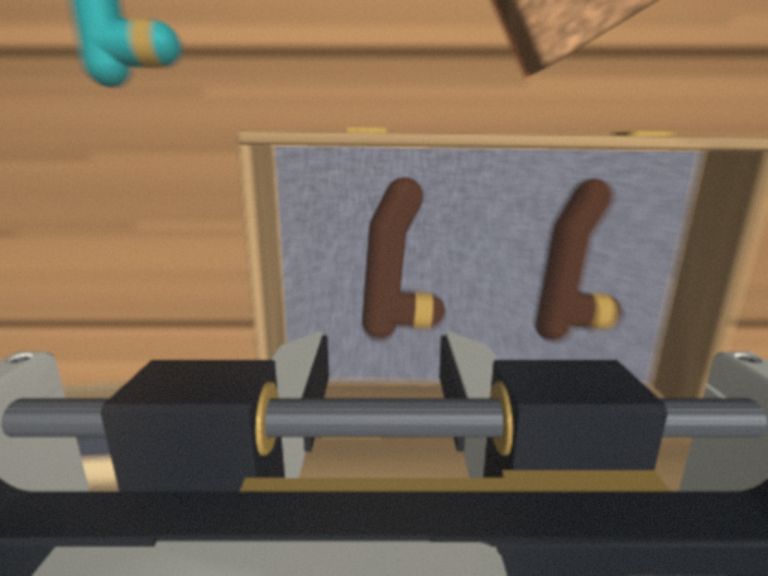

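View pics/s19.png

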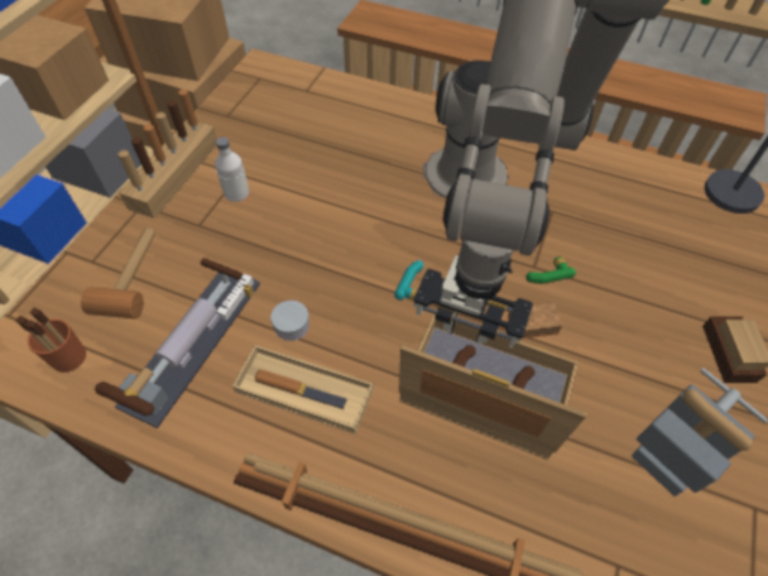

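Run:
```python
from h import *
c=dict(np.load('pics/top0.npz')); P=pts(c); ok=c['z_map']>0
for z in [.08,.1,.13,.16,.19,.22,.25,.265]:
    m=ok&(abs(P[...,2]-z)<.008)&(P[...,0]>.64)&(P[...,0]<.74)&(P[...,1]>.09)&(P[...,1]<.36)
    print(z,m.sum(),P[m][:,0].min().round(4),np.median(P[m][:,0]).round(4),P[m][:,0].max().round(4))
plan(.57,.13,.34,np.pi); plan(.725,.13,.34,np.pi)
c=dict(np.load('pics/s19.npz')); P=pts(c); ok=c['z_map']>0
for z in [.08,.12,.16,.19,.22,.25,.265]:
    m=ok&(abs(P[...,2]-z)<.006)&(P[...,0]>.64)&(P[...,0]<.74)&(P[...,1]>.09)&(P[...,1]<.36)
    print(z,m.sum(),P[m][:,0].min().round(4),np.median(P[m][:,0]).round(4),P[m][:,0].max().round(4))
```

```text
0.08 161 0.6716 0.674 0.6766
0.1 165 0.6727 0.6753 0.6779
0.13 177 0.6743 0.6769 0.6794
0.16 202 0.6759 0.6786 0.6812
0.19 220 0.6773 0.6805 0.6828
0.22 242 0.6795 0.682 0.6852
0.25 578 0.6812 0.6859 0.6939
0.265 122 0.6839 0.6878 0.6937
t 27.05 turn [0.001 0.008 0.   ] shift [-0.007 -0.086 -0.595] steps 4.0 pos [0.5702 0.1561 0.1614] rot [ 3.14   0.013 -3.141] F [ 0.  -0.3  0.2] op 0.046
t 27.05 turn [0.001 0.008 0.   ] shift [-0.524 -0.086 -0.589] steps 5.0 pos [0.5702 0.1561 0.1614] rot [ 3.14   0.013 -3.141] F [ 0.  -0.3  0.2] op 0.046
0.08 159 0.6803 0.6829 0.6857
0.12 173 0.6825 0.6862 0.6892
0.16 200 0.6847 0.6884 0.6911
0.19 205 0.6869 0.6903 0.6931
0.22 224 0.6883 0.6912 0.6939
0.25 496 0.683 0.6913 0.6962
0.265 87 0.6857 0.6909 0.6934
```

arm_command(motion=[[[0,0,0,0,-0.02,-0.15,-0.5],[0,0,0,0,-0.05,-0.3,-1],[0,0,0,0,-0.086,-0.45,-1],[0,0,0,0,-0.086,-0.58,-1],[0,0,0,0,-0.086,-0.6,-1],[0,0,0,0,-0.086,-0.6,-1]]])

```text
time: 27.65
tool_pos: [0.567, 0.1297, 0.3352]
tool_rot: [3.141, 0.003, -3.141]
contact_force: [-0.4, -0.2, -0.5]
opening: 0.0029
```

```bash
python3 -c "
from h import *
plan(.73,.13,.34,np.pi)"
```

```text
t 27.65 turn [0.    0.002 0.   ] shift [-0.544  0.001 -0.014] steps 4.0 pos [0.567  0.1297 0.3352] rot [ 3.141e+00  3.000e-03 -3.141e+00] F [-0.4 -0.2 -0.5] op 0.0029
```

arm_command(motion=[[[0,0,0,-0.1,0,-0.014,-1],[0,0,0,-0.22,0,-0.014,-1],[0,0,0,-0.35,0,-0.014,-1],[0,0,0,-0.47,0,-0.014,-1],[0,0,0,-0.54,0,-0.014,-1],[0,0,0,-0.55,0,-0.014,-1],[0,0,0,-0.55,0,-0.014,-1]]])

```text
time: 28.35
tool_pos: [0.7316, 0.1298, 0.3353]
tool_rot: [-3.141, -0.005, -3.141]
contact_force: [-0.6, 0.5, -0.2]
opening: 0.0005
```

Run:
```python
from h import *
plan(.73,.13,.22,np.pi)
c=cam('scene'); save(cv2.resize(c['image'],(768,576)),'s20.png')
c=cam('wrist'); save(c['image'],'w20.png')
```

```text
t 28.35 turn [-0.    -0.003  0.   ] shift [0.004 0.001 0.384] steps 3.0 pos [0.7316 0.1298 0.3353] rot [-3.141 -0.005 -3.141] F [-0.6  0.5 -0.2] op 0.0005
```

View pics/s20.png

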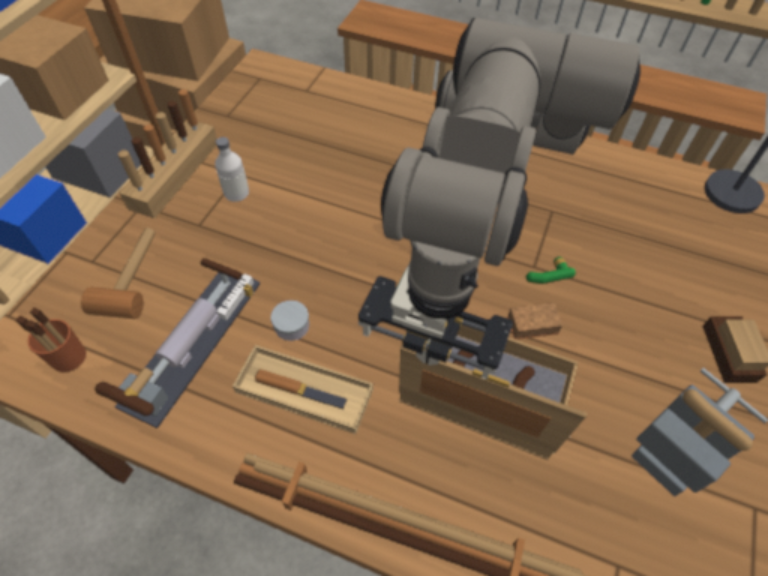

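View pics/w20.png

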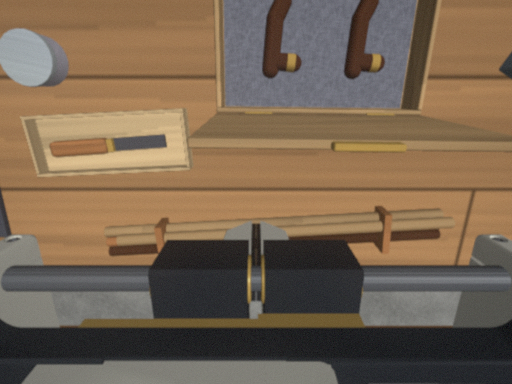

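arm_command(motion=[[[0,0,0,0,0,0.1,-1],[0,0,0,0,0,0.2,-1],[0,0,0,0,0,0.3,-1],[0,0,0,0,0,0.37,-1],[0,0,0,0,0,0.375,-1],[0,0,0,0.03,0,0.375,-1],[0,0,0,0.05,0,0.375,-1]]], grip_force=20)

```text
time: 29.15
tool_pos: [0.7161, 0.1299, 0.2284]
tool_rot: [3.141, 0.003, -3.141]
contact_force: [-0.2, 0.5, -0.1]
opening: 0.0003
```

Run:
```python
from h import *
import math
p=robot.observe()['tool_pos']
for d in range(95,-1,-5):
    f=math.radians(d); x=.674-.16*math.cos(f)+.009*math.sin(f)+.0095; z=.06+.16*math.sin(f)+.009*math.cos(f)
    print(d,round(x,4),round(z,4),'tx',round((p[0]-x)/.3,3),'tz',round((p[2]-z)/.3,3))
plan(.7,.13,.22,np.pi)
```

```text
95 0.7064 0.2186 tx 0.032 tz 0.033
90 0.6925 0.22 tx 0.079 tz 0.028
85 0.6785 0.2202 tx 0.125 tz 0.027
80 0.6646 0.2191 tx 0.172 tz 0.031
75 0.6508 0.2169 tx 0.218 tz 0.038
70 0.6372 0.2134 tx 0.263 tz 0.05
65 0.624 0.2088 tx 0.307 tz 0.065
60 0.6113 0.2031 tx 0.349 tz 0.085
55 0.5991 0.1962 tx 0.39 tz 0.107
50 0.5875 0.1884 tx 0.429 tz 0.134
45 0.5767 0.1795 tx 0.465 tz 0.163
40 0.5667 0.1697 tx 0.498 tz 0.196
35 0.5576 0.1591 tx 0.528 tz 0.231
30 0.5494 0.1478 tx 0.556 tz 0.269
25 0.5423 0.1358 tx 0.579 tz 0.309
20 0.5362 0.1232 tx 0.6 tz 0.351
15 0.5313 0.1101 tx 0.616 tz 0.394
10 0.5275 0.0966 tx 0.629 tz 0.439
5 0.5249 0.0829 tx 0.637 tz 0.485
0 0.5235 0.069 tx 0.642 tz 0.531
t 29.15 turn [0.    0.002 0.   ] shift [0.054 0.    0.028] steps 1.0 pos [0.7161 0.1299 0.2284] rot [ 3.141e+00  3.000e-03 -3.141e+00] F [-0.2  0.5 -0.1] op 0.0003
```

arm_command(motion=[[[0,0,0,0.03,0,0.02,-1],[0,0,0,0.06,0,0.025,-1],[0,0,0,0.09,0,0.025,-1],[0,0,0,0.125,0,0.027,-1],[0,0,0,0.16,0,0.03,-1],[0,0,0,0.2,0,0.035,-1],[0,0,0,0.23,0,0.041,-1],[0,0,0,0.263,0,0.05,-1]]])

```text
time: 29.95
tool_pos: [0.6381, 0.13, 0.214]
tool_rot: [3.141, 0.006, -3.141]
contact_force: [1.3, 0.2, 1.8]
opening: 0.0007
```

Run:
```python
from h import *
plan(.5991,.13,.1962,np.pi)
c=cam('scene'); save(cv2.resize(c['image'][200:384,150:450],None,fx=2.6,fy=2.6),'s21.png')
```

```text
t 29.95 turn [0.001 0.004 0.   ] shift [ 0.13  -0.     0.058] steps 1.0 pos [0.6381 0.13   0.214 ] rot [ 3.141  0.006 -3.141] F [1.3 0.2 1.8] op 0.0007
```

View pics/s21.png

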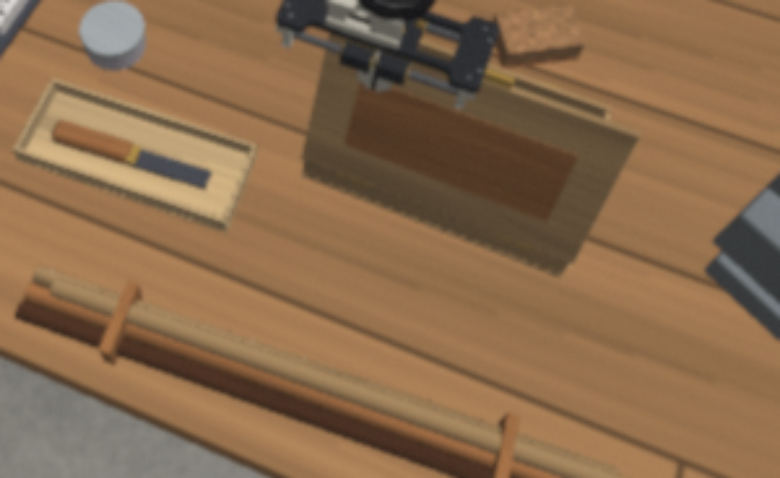

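arm_command(motion=[[[0,0,0,0.044,0,0.015,-1],[0,0,0,0.086,0,0.035,-1],[0,0,0,0.127,0,0.057,-1],[0,0,0,0.166,0,0.084,-1],[0,0,0,0.202,0,0.113,-1],[0,0,0,0.235,0,0.146,-1],[0,0,0,0.265,0,0.181,-1],[0,0,0,0.293,0,0.219,-1]]])

```text
time: 30.8
tool_pos: [0.5502, 0.1299, 0.147]
tool_rot: [3.141, 0.003, -3.141]
contact_force: [-0.2, 1.3, 0.7]
opening: 0.0004
```

Run:
```python
from h import *
plan(.5235,.13,.069,np.pi)
c=cam('scene'); save(cv2.resize(c['image'][200:384,150:450],None,fx=2.6,fy=2.6),'s22.png')
```

```text
t 30.8 turn [0.    0.002 0.   ] shift [0.09 0.   0.26] steps 2.0 pos [0.5502 0.1299 0.147 ] rot [ 3.141e+00  3.000e-03 -3.141e+00] F [-0.2  1.3  0.7] op 0.0004
```

View pics/s22.png

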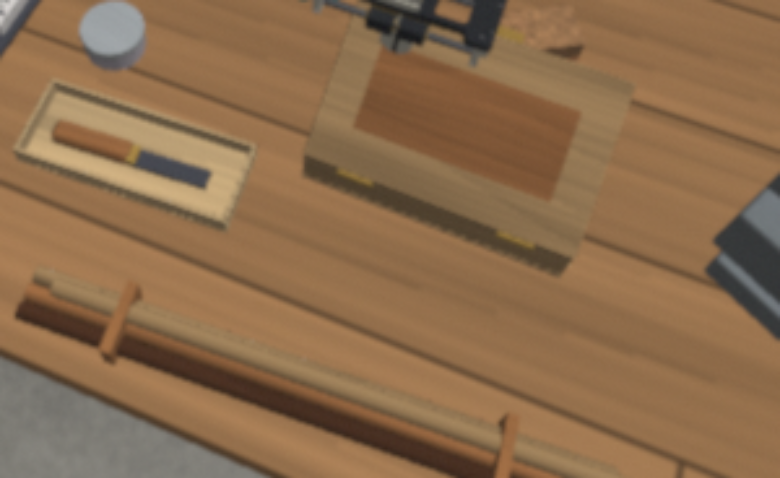

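arm_command(motion=[[[0,0,0,0.024,0,0.04,-1],[0,0,0,0.044,0,0.08,-1],[0,0,0,0.06,0,0.12,-1],[0,0,0,0.072,0,0.165,-1],[0,0,0,0.08,0,0.21,-1],[0,0,0,0.085,0,0.24,-1],[0,0,0,0.087,0,0.255,-1],[0,0,0,0.087,0,0.26,-1]]])

```text
time: 31.65
tool_pos: [0.5243, 0.1297, 0.0695]
tool_rot: [3.142, 0.001, -3.141]
contact_force: [-7.5, -1.1, 23.3]
opening: 0.0006
```

```bash
cat > lid.py <<'E'
from h import *
c=cam('scene'); P=pts(c); ok=c['z_map']>0; save(cv2.resize(c['image'],(768,576)),'lid.png')
m=ok&(P[...,2]>.05)&(P[...,2]<.14)&(P[...,0]>.58)&(P[...,0]<.66)&(P[...,1]>.2)&(P[...,1]<.36)
q=P[m]; A=np.c_[q[:,:2],np.ones(len(q))]; s,_,_,_=np.linalg.lstsq(A,q[:,2],rcond=None); print(len(q),'slope',s,'mean z',q[:,2].mean())
m=ok&(P[...,2]>.05)&(P[...,2]<.14)&(P[...,0]>.485)&(P[...,0]<.5)&(P[...,1]>.09)&(P[...,1]<.36); print('front',m.sum(),np.median(P[m][:,2]))
plan(.5235,.13,.066,np.pi)
E
python3 lid.py
```

```text
1501 slope [-0.01505342 -0.00474944  0.07991651] mean z 0.0692400378138618
front 219 0.06876682680207846
t 31.7 turn [0.    0.001 0.   ] shift [0.002 0.001 0.012] steps 1.0 pos [0.5242 0.1297 0.0696] rot [ 3.142e+00  1.000e-03 -3.141e+00] F [-5.7 -1.4 12.2] op 0.0004
```

arm_command(motion=[[[0,0,0,0,0,0.003,-1],[0,0,0,0,0,0.003,-1],[0,0,0,0,0,-0.05,-1],[0,0,0,0,0,-0.2,-1],[0,0,0,0.1,-0.1,-0.35,-1],[0,0,0,0.2,-0.2,-0.5,-1],[0,0,0,0.3,-0.35,-0.6,-1],[0,0,0,0.3,-0.5,-0.6,-1]]])

```text
time: 32.5
tool_pos: [0.4385, 0.0009, 0.2448]
tool_rot: [-3.141, 0.005, -3.139]
contact_force: [0.9, -1.3, -0.3]
opening: 0.0005
```

arm_command(motion=[[[0,0,0,0,-0.15,0,-1],[0,0,0,0,-0.3,0,-1],[0,0,0,0,-0.4,0,-1],[0,0,0,0,-0.4,0,-1],[0,0,0,0,-0.4,0,-1]]])

```text
time: 33.0
tool_pos: [0.4391, -0.1193, 0.2418]
tool_rot: [3.141, 0.001, 3.14]
contact_force: [0.8, 0.7, 0.2]
opening: 0.0003
```

```bash
python3 lid.py
python3 - <<'E'
from h import *
c=cam('top'); save(cv2.resize(c['image'],(768,576)),'t30.png'); P=pts(c); ok=c['z_map']>0
for x in [.5,.54,.58,.62,.66]:
    m=ok&(abs(P[...,0]-x)<.01)&(P[...,1]>.1)&(P[...,1]<.35); print(x,np.median(P[m][:,2]).round(4))
E
```

```text
1491 slope [-0.01499535 -0.00261269  0.0793882 ] mean z 0.06934180733331093
front 378 0.06870800056478077
t 33.05 turn [ 0.  0. -0.] shift [-0.281  0.829  0.586] steps 7.0 pos [ 0.4391 -0.1186  0.2417] rot [3.141 0.    3.141] F [ 0.4 -0.8 -1.3] op 0.0005
0.5 0.0697
0.54 0.071
0.58 0.0707
0.62 0.0705
0.66 0.0701
```

View pics/lid.png

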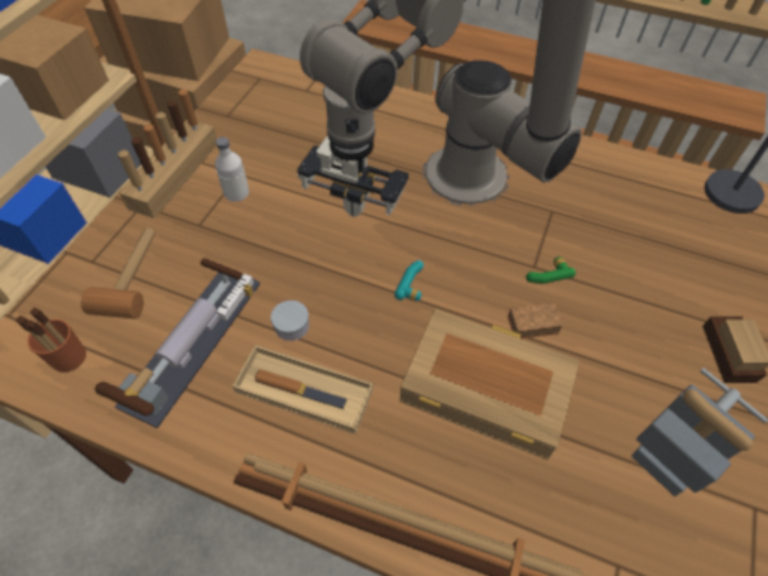

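View pics/t30.png

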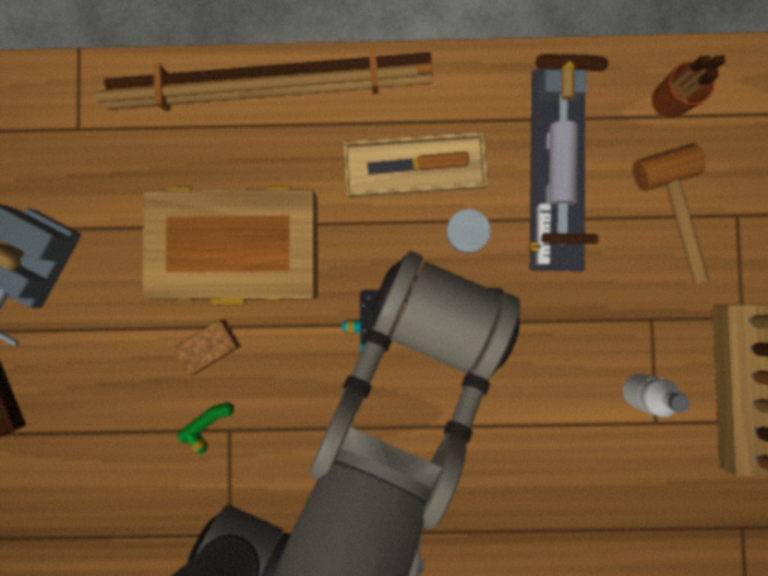

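Lid flat and shut, rasp in the trough, tester home, bystanders in place, arm free. Handing in.

```bash
python3 -c "
from cell import robot
print(robot.hand_in())"
```

```text
the job is handed in; nothing more can be done
None
```

The whole sequence was carried out and the job was handed in at about 33 s. `hand_in()` gives no verdict, so what follows rests on my own camera checks.

- **Pull test:** I drew the T-handle out about 63 mm to the brass mark. In a close crop the pointer lay on the mark's line (within about 1–2 mm). I held it for about 1.4 s, then eased it back and let go. The last pictures show it home.
- **Rasp:** it lies flat in the trough.
- **Handles:** only two real handles were on the bench. One had been knocked about 3 cm aside, so I measured it again before gripping. With the lid still open, both lay flat on the case floor, about 125 mm apart and near (0.568, 0.280) and (0.567, 0.154).
- **Left alone:** I did not touch the green and turquoise look-alikes, the wax tin or the sanding block. In the last pictures they appear where they started, though the arm hid part of the turquoise one.
- **Lid:** I pushed it down at about 0.9 rad/s. The top view then read 70–71 mm across the lid (69 mm expected), so it is flat and shut. The arm ended clear of everything.

**Readings that disagreed:**
- The scene camera fit a lid slope of about 0.015 rad, while the top view read flat. Both are under the 0.06 rad limit.
- The tool height read 3–7 mm high whenever the gripper was closed. That did not affect any grip.
- Closing the lid briefly showed about 23 N at the wrist.

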